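# Pack the finger planes and lock the case

### The arm

A 6-joint arm with a two-finger parallel gripper is mounted at the origin on the work surface. World frame = base frame: x ahead of the robot, y to its left, z up, the work surface at z = 0. Lengths are in m, angles in degrees, forces in N, time in s.
With the tool pointing down it reaches from about 0.4 to 0.825 m from the base axis. Payload 7 kg.
Tool frame: the origin (TCP) lies midway between the tips of the shut fingers; the grasp point (between the pads) lies 19 mm behind it; z points along the fingers, y is the line along which they close (so a half turn about z gives the same grasp; the last joint's range is limited). The gripper opens to 88 mm and grips with 3 to 60 N. Pads are 19 mm wide; open, the fingers measure 130 mm over their backs; the gripper's body (78 mm by 193 mm) begins 47 mm behind the grasp point.
Start: joints at [-55.514, 20.546, 0.682, 0, -70.136, -16.507], TCP at [0.208, -0.642, 0.227] pointing down, gripper open.
Joint ranges: [-176.03, 176.03], [-82.01, 121.73], [-58.28, 71.71], [-173.87, 95.51], [-174.79, -0.11], [-173.66, 173.66]. Speed limits (degrees/s): [136.94, 136.94, 172.46, 180, 180, 180].

### API

Orientations are given as [roll, pitch, yaw] about the fixed x, y, z axes, in that order (R = Rz(yaw) Ry(pitch) Rx(roll)).
In Python, from plant import r gives the robot as it stands. The module is installed in compiled form; this text tells all that it offers.
- The arm moves only by the tool play_rows, never from a script. Its argument "rows" is a list of rows, each an object with "slide": the shift along the tool's x, y, z as a fraction of full scale, a list of three; "delta_rot": the turn, a rotation vector about the tool's x, y, z as a fraction of full scale, a list of three; "fingers": the opening, from -1 (shut) to 1 (fully open). In form: [{"slide": [x, y, z], "delta_rot": [rx, ry, rz], "fingers": fingers}, ...]. A call has 1 to 8 rows; each row shifts and turns the commanded pose from where the row before left it, along the tool's axes as they then stand; what a row does not reach is not made up. Full scale, the value 1, is 0.15 m for a shift and 0.08 rad for a turn. A row lasts 1/8 s, in which the tool goes at most 62.5 mm and 10.7 degrees, less where a joint would pass 70% of its speed; a pose out of reach is approached as far as the arm can. A call with a number of a shift or a turn outside -1 to 1 is refused whole. A call with a gripper value outside its range is refused whole. The fingers move at their own pace and stop on an object; "squeeze" is the grip in N (left out, the last holds). Time passes only in rows, so rows that do not move let the fingers close. It gives the time, the measured TCP pose, the force, the opening and the grip force at its end, in the units of the state.
- r.get_state(): the state, without advancing time (a new reading comes with each control period).
- r.capture(name): name is "scene" or "side" or "wrist"; returns a dict with "image" (480x640x3 uint8, blue, green, red), "fx", "fy", "cx", "cy" (pixels), "R" (3x3) and "t" (3): a world point X has camera coordinates R X + t; the wrist camera has in their place "T_tool_cam" (4x4, takes a point from camera to tool coordinates, whose origin is the TCP and whose axes are the flange's). Camera axes: x right, y down, z forward; pixel columns grow to the right and rows downward; lengths in m; the calibration is good to about 2 mm. A picture is of the moment at which its call begins: read the wrist's pose just before it. There is no depth.
- r.close_job(): hands the job in; it is judged then, once.
The state is a dict: "time_s": time; "joints": joint angles; "qd": joint speeds; "joint_torque": joint torques, N m; "tcp_pos": TCP position; "eef_rot": TCP orientation; "contact_force": force on the tool from outside, world axes, zero at the start; "moment": the same for the moment, N m; "gripper_width": finger opening in m; "gripper_force": force on a finger pad.
Only numpy, scipy, OpenCV 4.12 (cv2) and the standard library are available. Lean on these libraries where they do the work, as an engineer would, in place of code of your own. Each camera call takes 0.05 s, during which the arm holds its last target. There are 200 camera calls.

### The job

Put every little brass finger plane that is on the bench into the open aluminium case, each standing sole-down on the case floor, then swing the lid shut. With the lid shut, swing the steel hasp flat over the lid's staple, and push in both quarter-turn studs and turn them clockwise a full ninety degrees so that they stay locked; leave the other tools and bits on the bench where they are.

Things in the scene. Friction and masses are not known exactly. Their poses are not given: they have to be found in the camera images.
- plane0: brass finger plane (2 to 4 of them are present): body 50 mm long (x) by 26 mm wide (y) by 18 mm high, 130 g, with a slanting steel iron behind the middle rising to 34 mm and a small round dark wooden knob at the front. Origin: centre of the flat sole; z is up when sole-down.
- plane1: brass finger plane (2 to 4 of them are present): body 50 mm long (x) by 26 mm wide (y) by 18 mm high, 130 g, with a slanting steel iron behind the middle rising to 34 mm and a small round dark wooden knob at the front. Origin: centre of the flat sole; z is up when sole-down.
- plane2: brass finger plane (2 to 4 of them are present): body 50 mm long (x) by 26 mm wide (y) by 18 mm high, 130 g, with a slanting steel iron behind the middle rising to 34 mm and a small round dark wooden knob at the front. Origin: centre of the flat sole; z is up when sole-down.
- plane3: brass finger plane (2 to 4 of them are present): body 50 mm long (x) by 26 mm wide (y) by 18 mm high, 130 g, with a slanting steel iron behind the middle rising to 34 mm and a small round dark wooden knob at the front. Origin: centre of the flat sole; z is up when sole-down.
- case: aluminium case fixed to the bench. Origin on the bench under the middle of the box; its x axis points from the front (robot side) to the hinge side, z up. Box 122 mm (x) by 242 mm (y) by 60 mm high outside, walls 6 mm, floor 6 mm thick, so the inside is 110 by 230 by 54 mm. A 35 mm deep closed rail with two slots runs along the front outside (x from -96 to -61 mm, 60 mm high). Lid hinge along y at x = +61 mm, z = 60 mm; hasp on the y = -125 mm side.
- lid (a joint): opening angle of the lid, rad: 0 = shut, 1.57 = upright, 2.0 = leaning back at its stop. 159 mm from hinge to free edge, 242 mm wide, 6 mm thick, 250 g. A damped friction hinge: it stays where it is from upright to the stop, and once brought below about 0.9 rad it sinks shut by itself in 3 to 8 s (it may be pressed down lightly). Its outer face carries the two studs near the free edge and, near the hasp, a staple.
- lid_hinge (a point): middle of the lid's hinge line, on the lid's lower (inner) face; axes of the lid: the lid extends along -x, its outer face is 6 mm along +z.
- lid_edge (a point): middle of the lid's free edge (159 mm from the hinge).
- hasp (a joint): angle of the steel hasp, rad: 0 = lying flat on the lid with its slot over the staple, 1.57 = upright, 2.6 = stop, leaning outwards. It stays where it is left (light friction, under 1 N at the tip). Strap 24 mm wide (along the case's x), 68 mm long, 3 mm thick, slot 20 to 38 mm from the hinge, solid tongue from 38 to 68 mm. The staple is an 8 mm pin 12 mm tall, 28 mm from the hasp's hinge. It must not be folded over before the lid is shut.
- hasp_hinge (a point): middle of the hasp's hinge line, at case x = +20 mm, y = -125 mm, 67 mm above the bench (1 mm above the shut lid's top face); y points along the strap to its tip.
- hasp_tip (a point): middle of the hasp's free end.
- stud0_push (a joint): quarter-turn stud on the lid, at the front corner on the hasp side: value is how far it is pushed into the lid, m. 0 = sprung fully out, 0.010 = stop. Spring 3 N at 0, 8 N at 0.010. It can be turned only while pushed in 0.008 or more; once turned and let go it rises a little and stays at about 0.006 to 0.0075 (locked); if not turned it springs out to 0.
- stud0_turn (a joint): turn of stud0's wing, rad: 0 = unlocked, wing lying front to back (along the case's x axis); 1.57 = stop, locked, wing lying along the case's y axis. Turns clockwise seen from above, with little torque (under 0.1 N m); it stays where it is left, even part turned.
- stud0_grip (a point): point inside the wing of stud0, on its turning axis, 30 mm above the lid's top face when out; moves with the wing. The wing is a black upright bar 36 mm long, 10 mm thick and 26 mm tall (from 18 mm below to 8 mm above this point); the lid's face is 30 mm below this point (20 mm when pushed fully in). Axes: x along the wing's length, y across its thickness, z out of the lid. On the case's y = -80 mm side, 78.5 mm in front of the case's middle when the lid is shut.
- stud1_push (a joint): quarter-turn stud on the lid, at the front corner away from the hasp: value is how far it is pushed into the lid, m. 0 = sprung fully out, 0.010 = stop. Spring 3 N at 0, 8 N at 0.010. It can be turned only while pushed in 0.008 or more; once turned and let go it rises a little and stays at about 0.006 to 0.0075 (locked); if not turned it springs out to 0.
- stud1_turn (a joint): turn of stud1's wing, rad: 0 = unlocked, wing lying front to back (along the case's x axis); 1.57 = stop, locked, wing lying along the case's y axis. Turns clockwise seen from above, with little torque (under 0.1 N m); it stays where it is left, even part turned.
- stud1_grip (a point): point inside the wing of stud1, on its turning axis, 30 mm above the lid's top face when out; moves with the wing. The wing is a black upright bar 36 mm long, 10 mm thick and 26 mm tall (from 18 mm below to 8 mm above this point); the lid's face is 30 mm below this point (20 mm when pushed fully in). Axes: x along the wing's length, y across its thickness, z out of the lid. On the case's y = +80 mm side, 78.5 mm in front of the case's middle when the lid is shut.
- offcut: bystander: light wooden offcut 34 x 26 x 16 mm, origin under its centre
- glue_block: bystander: wooden block 45 x 30 x 22 mm, origin under its centre
- gauge: bystander: wooden marking gauge, 160 mm long, 40 mm high
- square: bystander: try square with a 100 mm wooden stock and a steel blade, lying flat
- glue: bystander: white glue bottle, 54 mm across, 140 mm tall
Mind the look-alikes: they are no part of the job. What is shaped like the plane1 but purple or turquoise is not meant.

How it is judged (in metres and radians):
On the way, in this order (a step that is already met when the one before it is completed fails the run):
1. every plane present stands sole-down on the case floor (x of plane0 in the frame of case between -0.057 and 0.057 m and y of plane0 in the frame of case between -0.117 and 0.117 m and z of plane0 in the frame of case between 0.002 and 0.012 m and angle between each of plane0, plane1, plane2, plane3's own z axis and vertical below 0.2 rad and x of plane1 in the frame of case between -0.057 and 0.057 m and y of plane1 in the frame of case between -0.117 and 0.117 m and z of plane1 in the frame of case between 0.002 and 0.012 m and x of plane2 in the frame of case between -0.057 and 0.057 m and y of plane2 in the frame of case between -0.117 and 0.117 m and z of plane2 in the frame of case between 0.002 and 0.012 m and x of plane3 in the frame of case between -0.057 and 0.057 m and y of plane3 in the frame of case between -0.117 and 0.117 m and z of plane3 in the frame of case between 0.002 and 0.012 m), for 0.2 s.
2. the lid is shut (value of joint lid below 0.05 rad), for 0.2 s.
3. the hasp lies over the staple and both studs are pushed in and turned (value of joint hasp below 0.12 rad and value of joint each of stud0_push, stud1_push above 0.004 m and value of joint each of stud0_turn, stud1_turn above 1.35 rad), for 0.2 s.
At the end, for the whole second after the job is handed in: every plane present is inside the case, sole on the floor (within 6 mm of the floor's height, tilt under 0.2 rad) and at rest; lid within 0.05 rad of shut; hasp within 0.12 rad of flat; each stud at least 4 mm in and turned at least 1.35 rad (all of step 1 and all of step 3 and linear speed of each of plane0, plane1, plane2, plane3 below 0.05 m/s and value of joint lid below 0.05 rad); the robot touches nothing.
It fails at once if the hasp is folded over before the lid is shut (value of joint hasp below 0.8 rad and value of joint lid above 0.15 rad).
It fails at once if a bystander is moved more than 4 cm (distance of any of offcut, glue_block, gauge, square, glue from where it was at the start of the episode above 0.04 m).
Of plane0, plane1, plane2, plane3 only 2 to 4 are there at a start; the rules pass over those that are not, and their reading is None.
At some moment in a run one of plane0, plane1, plane2, plane3 may be knocked a few centimetres aside while the robot is not near it.
It also fails if it takes over 210 s, if anything falls off the work surface, if the arm or the gripper's body presses on something with over 40 N, if the wrist force passes 120 N, or if a joint passes its speed limit or range.

## Working session

There is one attempt and no reset: what is moved stays moved. The work goes in short steps, Python scripts to look and compute and a tool call to move; the robot and the scene stay as the last step left them, time stands still between calls to the robot, and variables do not carry over. Pictures are saved under pics/ and viewed, at most 14 in all, crops included, and the job is handed in when it is done.

Besides the shell and the picture viewer there is one more tool, called after "Emit:" by a JSON object that holds its "op" and its "data". play_rows: Moves the arm, as the interface text tells. Shift numbers are shares of 0.15 m and turn numbers shares of 0.08 rad, none past 1 either way. Its arguments: {"type":"object","properties":{"rows":{"type":"array"},"squeeze":{"type":"number"}},"required":["rows"]}

```bash
mkdir -p pics; cat > h.py <<'E'
import numpy as np,cv2,json
from scipy.spatial.transform import Rotation as Ro
from plant import r
def pose():
    s=r.get_state(); T=np.eye(4); T[:3,:3]=Ro.from_euler('xyz',s['eef_rot'],degrees=True).as_matrix(); T[:3,3]=s['tcp_pos']; return T
def cap(n,f=None):
    T=pose(); c=r.capture(n)
    K=np.array([[c['fx'],0,c['cx']],[0,c['fy'],c['cy']],[0,0,1]])
    if n=='wrist': W=np.linalg.inv(T@np.array(c['T_tool_cam'])); R,t=W[:3,:3],W[:3,3]
    else: R,t=np.array(c['R']),np.array(c['t'])
    f=f or n
    cv2.imwrite(f'pics/{f}.png',c['image']); np.savez(f'pics/{f}.npz',K=K,R=R,t=t); return c['image']
def ray(f,u,v,z):
    d=np.load(f'pics/{f}.npz'); C=-d['R'].T@d['t']; w=d['R'].T@np.linalg.inv(d['K'])@[u,v,1.]
    return C+w*(z-C[2])/w[2]
def proj(f,X):
    d=np.load(f'pics/{f}.npz'); p=d['K']@(d['R']@np.array(X,float)+d['t']); return p[:2]/p[2]
E
python3 - <<'E'
from h import *
cap('scene');cap('side');cap('wrist')
print(r.get_state())
for n in('scene','side','wrist'):
    d=np.load(f'pics/{n}.npz'); print(n,-d['R'].T@d['t'],d['R'][2],d['K'][0,0])
E
```

```text
{'time_s': 0.15, 'joints': array([-5.55146415e+01,  2.05807152e+01,  6.44828533e-01, -1.49305892e-02,
       -7.01358642e+01, -1.65084537e+01]), 'qd': array([-0.04966788, -0.15245331,  0.19659743,  0.08803818,  0.06117   ,
       -0.00624051]), 'joint_torque': array([ 8.99676324e-04, -5.83277357e+01,  2.93290079e+01,  7.00121909e+00,
        8.79870640e-03, -1.03293341e-04]), 'tcp_pos': array([ 0.20820027, -0.6416877 ,  0.22584399]), 'eef_rot': array([ 1.79927218e+02, -6.93137853e-03, -1.62028173e+02]), 'contact_force': array([-0.15902735,  0.55038952,  0.73724165]), 'moment': array([-0.00490937, -0.00445529, -0.04690003]), 'gripper_force': 0.0, 'gripper_width': 0.08765924505479912}
scene [ 0.98256661 -0.53511558  0.91293045] [-0.35204275  0.54730178 -0.75929353] 489.6518013043313
side [0.04566307 0.7664955  1.07195562] [ 0.40189093 -0.54124911 -0.73860212] 562.3375301760761
wrist [ 0.13634548 -0.66598182  0.38405735] [ 0.26985722  0.0885358  -0.95882141] 331.9884678692539
```

View pics/scene.png

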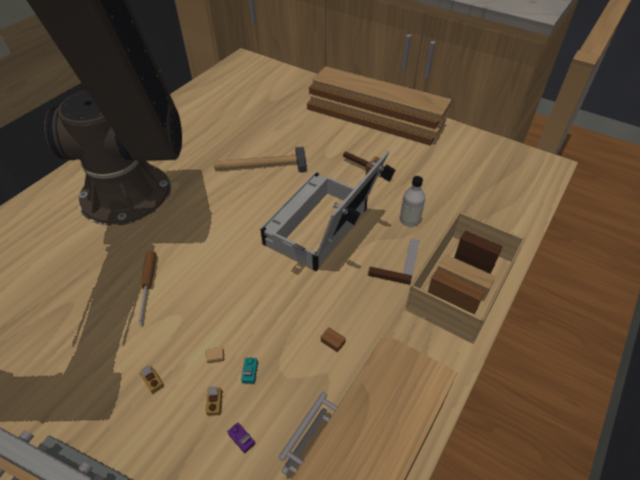

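View pics/side.png

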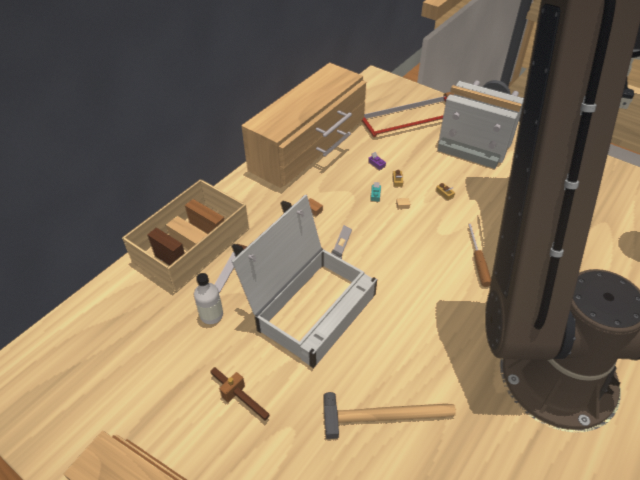

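The scene picture shows brass candidates at (151,379) and (214,401). The look-alikes are turquoise at (250,370) and purple at (241,437), and the wood blocks are at (214,354) and (333,340). In the side picture the brass planes are at (445,190) and (398,177), and the case is around (315,305). By the description I choose the two brass ones, and will check them close up.

```bash
python3 - <<'E'
from h import *
a=cv2.imread('pics/scene.png'); b=cv2.imread('pics/side.png'); w=cv2.imread('pics/wrist.png')
A=cv2.resize(a[330:460,120:270],None,fx=2.6,fy=2.6,interpolation=3)
B=cv2.resize(a[165:275,255:405],None,fx=2.6,fy=2.6,interpolation=3)
C=cv2.resize(b[190:370,225:385],None,fx=1.6,fy=1.6,interpolation=3)
D=cv2.resize(w,None,fx=.6,fy=.6,interpolation=3)
out=np.zeros((600,790,3),np.uint8)
for im,x,y in((A,0,0),(B,395,0),(C,0,310),(D,400,300)):
    h,ww=im.shape[:2]; h=min(h,600-y); ww=min(ww,790-x); out[y:y+h,x:x+ww]=im[:h,:ww]
cv2.imwrite('pics/crop1.png',out)
for n,u,v,z in(('scene',151,379,.015),('scene',214,401,.015),('side',445,190,.015),('side',398,177,.015),('side',313,357,.0),('side',313,345,.06),('scene',250,370,.015),('scene',214,354,.01)): print(n,u,v,ray(n,u,v,z).round(3))
E
```

```text
scene 151 379 [ 0.467 -0.355  0.015]
scene 214 401 [ 0.601 -0.322  0.015]
side 445 190 [ 0.462 -0.351  0.015]
side 398 177 [ 0.595 -0.32   0.015]
side 313 357 [0.442 0.275 0.   ]
side 313 345 [0.437 0.28  0.06 ]
scene 250 370 [ 0.619 -0.234  0.015]
scene 214 354 [ 0.532 -0.244  0.01 ]
```

View pics/crop1.png

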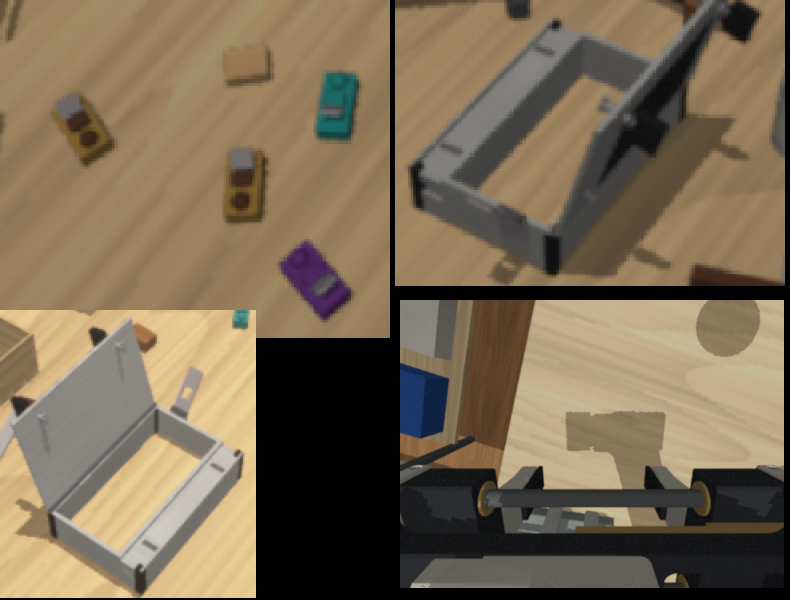

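The crop confirms both brass planes are sole-down, knob and iron visible. The turquoise and purple ones are excluded and the case is empty. Now I fit the case pose and the plane poses.

```bash
python3 - <<'E'
from h import *
from scipy.optimize import least_squares
obs=[('side',(312.5,350.6),(-.096,.121,.06)),('side',(375,278.8),(-.096,-.121,.06)),('side',(257.5,318),(.061,.121,.06)),('side',(321.9,249.4),(.061,-.121,.06)),
('scene',(262.7,229),(-.096,-.121,.06)),('scene',(317,175),(-.096,.121,.06)),('scene',(316,256),(.061,-.121,.06))]
def P(p,l):
    c,s=np.cos(p[2]),np.sin(p[2]); return [p[0]+c*l[0]-s*l[1],p[1]+s*l[0]+c*l[1],l[2]]
f=lambda p:np.concatenate([proj(n,P(p,l))-np.array(o) for n,o,l in obs])
s=least_squares(f,[.5,.2,-.3]); print(s.x,np.degrees(s.x[2]));print(f(s.x).reshape(-1,2).round(1))
for n in('scene','side'):
    im=cv2.imread(f'pics/{n}.png'); hsv=cv2.cvtColor(im,cv2.COLOR_BGR2HSV)
    m=cv2.inRange(hsv,(15,150,50),(28,255,255)); nn,L,st,ce=cv2.connectedComponentsWithStats(m)
    for i in range(1,nn):
        if st[i,4]>25: print(n,ce[i].round(),st[i,4],ray(n,*ce[i],.015).round(3))
# plane axes from scene crop: iron->knob
for a,b in(((70,103),(88,135)),((242,160),(240,200))):
    p=[ray('scene',120+q[0]/2.6,330+q[1]/2.6,z) for q,z in((a,.030),(b,.022))]
    d=p[1]-p[0]; print('plane',p,np.degrees(np.arctan2(d[1],d[0])))
E
```

```text
[0.52490869 0.17468415 0.01401228] 0.8028443112436788
[[ 0.2  1.7]
 [ 0.7 -1.5]
 [-3.  -2.8]
 [-1.6 -2.1]
 [-2.4 -0.7]
 [-2.1 -3.5]
 [ 0.1 -0.8]]
scene [153. 382.] 149 [ 0.475 -0.357  0.015]
scene [214. 405.] 172 [ 0.606 -0.327  0.015]
side [230. 380.] 35 [0.54  0.427 0.015]
plane [array([ 0.45440155, -0.34772448,  0.03      ]), array([ 0.48003363, -0.35732818,  0.022     ])] -20.539728839571374
plane [array([ 0.5933398 , -0.31218089,  0.03      ]), array([ 0.60871033, -0.33410995,  0.022     ])] -54.972606875722775
```

```bash
cat >> h.py <<'E'
def plan(x,y,z,yaw,T=None):
    "turn about tool z first, then slide; prints totals in row units"
    T=pose() if T is None else T
    y0=np.degrees(np.arctan2(T[1,0],T[0,0])); d=(yaw-y0+180)%360-180
    G=np.eye(4); G[:3,:3]=Ro.from_euler('xyz',[180,0,yaw],degrees=True).as_matrix(); G[:3,3]=x,y,z
    rv=Ro.from_matrix(T[:3,:3].T@G[:3,:3]).as_rotvec()
    print('turn',(rv/.08).round(2),'slide',(G[:3,:3].T@(G[:3,3]-T[:3,3])/.15).round(3)); return G
E
python3 - <<'E'
from h import *
plan(.47,-.35,.2,160)
E
```

```text
turn [ 0.01 -0.01  8.28] slide [-0.975  2.424  0.172]
```

Emit:
{"op": "play_rows", "data": {"rows": [{"slide":[0,0,0],"delta_rot":[0,0,1],"fingers":0.2},{"slide":[0,0,0],"delta_rot":[0,0,1],"fingers":0.2},{"slide":[0,0,0],"delta_rot":[0,0,1],"fingers":0.2},{"slide":[0,0,0],"delta_rot":[0,0,1],"fingers":0.2},{"slide":[0,0,0],"delta_rot":[0,0,1],"fingers":0.2},{"slide":[0,0,0],"delta_rot":[0,0,1],"fingers":0.2},{"slide":[0,0,0],"delta_rot":[0,0,1],"fingers":0.2},{"slide":[0,0,0],"delta_rot":[0,0,1],"fingers":0.2}], "squeeze": 20}}

```text
time_s: 1.15
tcp_pos: [0.2082, -0.6418, 0.2261]
eef_rot: [180.0, -0.0, 161.2]
contact_force: [-0.5, 0.3, -0.7]
gripper_width: 0.0526
gripper_force: 0.0
```

Emit:
{"op": "play_rows", "data": {"rows": [{"slide":[-0.139,0.346,0.025],"delta_rot":[0,0,0.28],"fingers":0.2},{"slide":[-0.139,0.346,0.025],"delta_rot":[0,0,0],"fingers":0.2},{"slide":[-0.139,0.346,0.025],"delta_rot":[0,0,0],"fingers":0.2},{"slide":[-0.139,0.346,0.025],"delta_rot":[0,0,0],"fingers":0.2},{"slide":[-0.139,0.346,0.025],"delta_rot":[0,0,0],"fingers":0.2},{"slide":[-0.139,0.346,0.025],"delta_rot":[0,0,0],"fingers":0.2},{"slide":[-0.139,0.346,0.025],"delta_rot":[0,0,0],"fingers":0.2},{"slide":[0,0,0],"delta_rot":[0,0,0],"fingers":0.2}]}}

```text
time_s: 2.15
tcp_pos: [0.4707, -0.3469, 0.1998]
eef_rot: [180.0, -0.0, 160.3]
contact_force: [-0.8, -0.2, -0.1]
gripper_width: 0.0523
gripper_force: 0.0
```

```bash
python3 - <<'E'
from h import *
cap('wrist','w1'); s=r.get_state(); print(s['time_s'],s['tcp_pos'],s['eef_rot'],s['gripper_width'])
print(proj('w1',(.467,-.353,.015)),proj('w1',(.6,-.322,.015)))
E
```

```text
2.2 [ 0.46961798 -0.34807035  0.19990304] [ 1.79993940e+02 -4.17396547e-02  1.60208244e+02] 0.05244237309335659
[316.50771486 212.80740298] [381.29385687 310.41095741]
```

View pics/w1.png

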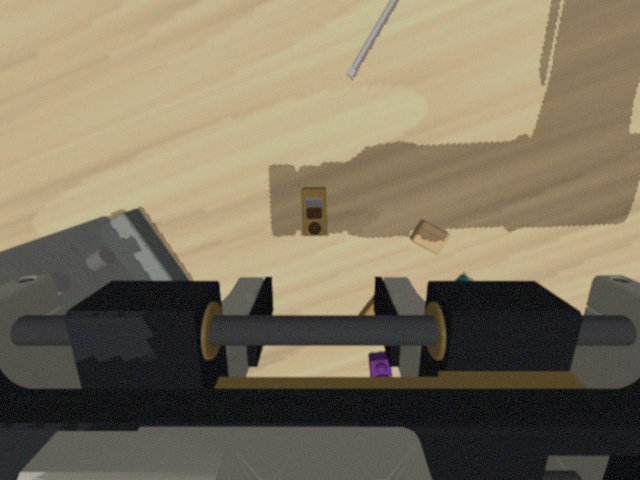

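The picture shows plane A at (302–327, 187–236), aligned with the tool axes; offcut at (429,236), plane B partly behind the finger at (367,305), and a grey vise at the left.

```bash
python3 - <<'E'
from h import *
im=cv2.imread('pics/w1.png'); hsv=cv2.cvtColor(im,cv2.COLOR_BGR2HSV)
ys=slice(175,250);xs=slice(285,345)
print(hsv[[160,200,190,225,215,245]  ,[314,304,322,305,340,314]])
m=np.zeros((480,640),np.uint8); m[ys,xs]=((hsv[ys,xs,1]>120)|(hsv[ys,xs,2]<60))*255
p=cv2.findNonZero(m); print(cv2.minAreaRect(p),cv2.boundingRect(p))
c=ray('w1',314.5,211.5,.012); print(c); a=ray('w1',314.3,187,.012);b=ray('w1',315,236,.012);print(a,b,np.degrees(np.arctan2(*(b-a)[[1,0]])),np.linalg.norm(b-a))
plan(c[0],c[1],.004,160)
E
```

```text
[[ 21  68 195]
 [ 18 112 112]
 [ 21 137 110]
 [ 19 139 114]
 [ 19  80 130]
 [ 21  70 197]]
((313.74176025390625, 210.70166015625), (47.037410736083984, 23.713075637817383), 88.40885925292969) (302, 187, 25, 48)
[ 0.46553899 -0.35480057  0.012     ]
[ 0.44108179 -0.34606006  0.012     ] [ 0.49117428 -0.36361622  0.012     ] -19.31428347920771 0.053079904087716276
turn [ 0.   -0.01  0.05] slide [ 0.01  -0.051  1.306]
```

Emit:
{"op": "play_rows", "data": {"rows": [{"slide":[0.01,-0.05,0.35],"delta_rot":[0,0,0],"fingers":0.2},{"slide":[0,0,0.35],"delta_rot":[0,0,0],"fingers":0.2},{"slide":[0,0,0.3],"delta_rot":[0,0,0],"fingers":0.2},{"slide":[0,0,0.2],"delta_rot":[0,0,0],"fingers":0.2},{"slide":[0,0,0.1],"delta_rot":[0,0,0],"fingers":0.2},{"slide":[0,0,0],"delta_rot":[0,0,0],"fingers":-1},{"slide":[0,0,0],"delta_rot":[0,0,0],"fingers":-1},{"slide":[0,0,0],"delta_rot":[0,0,0],"fingers":-1}]}}

```text
time_s: 3.2
tcp_pos: [0.4655, -0.3565, 0.0067]
eef_rot: [-180.0, 0.1, 160.0]
contact_force: [0.3, 0.9, 1.3]
gripper_width: 0.0283
gripper_force: 0.6
```

Emit:
{"op": "play_rows", "data": {"rows": [{"slide":[0,0,0],"delta_rot":[0,0,0],"fingers":-1},{"slide":[0,0,0],"delta_rot":[0,0,0],"fingers":-1},{"slide":[0,0,-0.2],"delta_rot":[0,0,0],"fingers":-1},{"slide":[0,0,-0.35],"delta_rot":[0,0,0],"fingers":-1},{"slide":[0,0,-0.35],"delta_rot":[0,0,0],"fingers":-1},{"slide":[0,0,-0.35],"delta_rot":[0,0,0],"fingers":-1},{"slide":[0,0,0],"delta_rot":[0,0,0],"fingers":-1}]}}

```text
time_s: 4.08
tcp_pos: [0.4669, -0.3572, 0.198]
eef_rot: [-180.0, 0.5, 160.1]
contact_force: [0.4, -0.4, -2.1]
gripper_width: 0.026
gripper_force: 20.0
```

```bash
python3 - <<'E'
from h import *
s=r.get_state(); print(s['gripper_width'],s['gripper_force'])
plan(.475,.16,.19,181)
E
```

```text
0.026049189581699522 19.99775469303131
turn [-0.03  0.11 -4.57] slide [-0.114  3.446  0.053]
```

Emit:
{"op": "play_rows", "data": {"rows": [{"slide":[0,0,0],"delta_rot":[0,0,-1],"fingers":-1},{"slide":[0,0,0],"delta_rot":[0,0,-1],"fingers":-1},{"slide":[0,0,0],"delta_rot":[0,0,-1],"fingers":-1},{"slide":[0,0,0],"delta_rot":[0,0,-1],"fingers":-1},{"slide":[0,0,0],"delta_rot":[0,0.1,-0.57],"fingers":-1},{"slide":[-0.1,0.38,0.05],"delta_rot":[0,0,0],"fingers":-1},{"slide":[0,0.38,0],"delta_rot":[0,0,0],"fingers":-1},{"slide":[0,0.38,0],"delta_rot":[0,0,0],"fingers":-1}]}}

```text
time_s: 5.08
tcp_pos: [0.4757, -0.1832, 0.184]
eef_rot: [180.0, -0.6, -179.1]
contact_force: [0.8, 0.0, -1.5]
gripper_width: 0.0257
gripper_force: 20.0
```

Emit:
{"op": "play_rows", "data": {"rows": [{"slide":[0,0.38,0],"delta_rot":[0,0,0],"fingers":-1},{"slide":[0,0.38,0],"delta_rot":[0,0,0],"fingers":-1},{"slide":[0,0.38,0],"delta_rot":[0,0,0],"fingers":-1},{"slide":[0,0.38,0],"delta_rot":[0,0,0],"fingers":-1},{"slide":[0,0.38,0],"delta_rot":[0,0,0],"fingers":-1},{"slide":[0,0.38,0],"delta_rot":[0,0,0],"fingers":-1},{"slide":[0,0,0],"delta_rot":[0,0,0],"fingers":-1},{"slide":[0,0,0],"delta_rot":[0,0,0],"fingers":-1}]}}

```text
time_s: 6.08
tcp_pos: [0.4701, 0.1568, 0.1844]
eef_rot: [-180.0, -0.5, -179.0]
contact_force: [1.0, 0.1, -1.4]
gripper_width: 0.0261
gripper_force: 20.0
```

```bash
python3 - <<'E'
from h import *
cap('wrist','w2'); s=r.get_state(); print(s['time_s'],s['tcp_pos'],s['eef_rot'],s['gripper_width'])
E
```

```text
6.125 [0.47029631 0.15627258 0.18463131] [-179.96945332   -0.52950755 -179.03888779] 0.02561347279818238
```

View pics/w2.png

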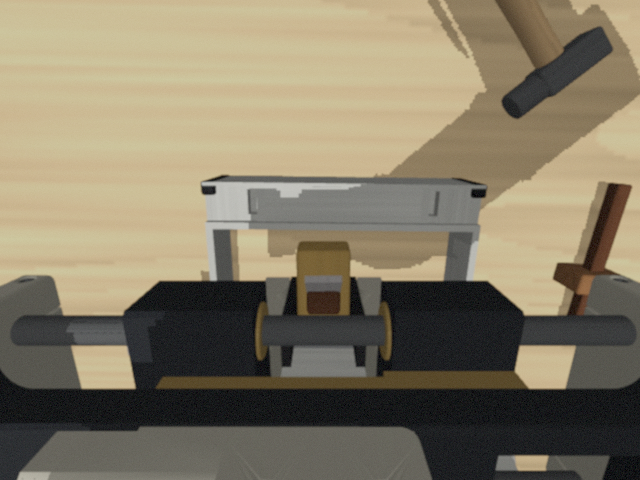

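The rail's front corners are at (204,183) and (484,186), the slots at (252,201) and (434,203), and the plane is held level in the fingers.

```bash
python3 - <<'E'
from h import *
A=ray('w2',252.5,201.5,.06);B=ray('w2',434,203.5,.06);C=ray('w2',204,182,.06);D=ray('w2',484,185,.06)
print(A,B,np.linalg.norm(B-A),np.linalg.norm(D-C))
for p,q in((A,B),(C,D)): d=q-p; print('yaw',np.degrees(np.arctan2(-d[0],d[1])))
th=np.arctan2(-(B-A)[0],(B-A)[1]); ax=np.array([np.cos(th),np.sin(th)])
m1=(A+B)[:2]/2+.0785*ax; m2=(C+D)[:2]/2+.096*ax; print('case',m1,m2)
E
```

```text
[0.44562948 0.09491659 0.06      ] [0.44445867 0.25136633 0.06      ] 0.156454119958558 0.23758195806407453
yaw 0.42877125941599
yaw 0.45085809690823064
case [0.52354188 0.1737289 ] [0.52476612 0.17396158]
```

```bash
python3 - <<'E'
from h import *
plan(.511,.159,.0145,-179.4)
E
```

```text
turn [-0.01 -0.12  0.08] slide [-0.272  0.015  1.134]
```

Emit:
{"op": "play_rows", "data": {"rows": [{"slide":[-0.27,0.015,0],"delta_rot":[0,-0.12,0.08],"fingers":-1},{"slide":[0,0,0],"delta_rot":[0,0,0],"fingers":-1},{"slide":[0,0,0.3],"delta_rot":[0,0,0],"fingers":-1},{"slide":[0,0,0.3],"delta_rot":[0,0,0],"fingers":-1},{"slide":[0,0,0.25],"delta_rot":[0,0,0],"fingers":-1},{"slide":[0,0,0.15],"delta_rot":[0,0,0],"fingers":-1},{"slide":[0,0,0.08],"delta_rot":[0,0,0],"fingers":-1},{"slide":[0,0,0.02],"delta_rot":[0,0,0],"fingers":-1}]}}

```text
time_s: 7.12
tcp_pos: [0.5114, 0.1592, 0.0197]
eef_rot: [-180.0, 0.1, -179.4]
contact_force: [-1.2, 0.5, -1.2]
gripper_width: 0.0259
gripper_force: 20.0
```

Emit:
{"op": "play_rows", "data": {"rows": [{"slide":[0,0,0.01],"delta_rot":[0,0,0],"fingers":-1},{"slide":[0,0,0],"delta_rot":[0,0,0],"fingers":-1},{"slide":[0,0,0],"delta_rot":[0,0,0],"fingers":-1}]}}

```text
time_s: 7.5
tcp_pos: [0.5119, 0.1603, 0.0191]
eef_rot: [180.0, 0.1, -179.4]
contact_force: [0.2, 0.0, -2.0]
gripper_width: 0.0257
gripper_force: 20.0
```

Emit:
{"op": "play_rows", "data": {"rows": [{"slide":[0,0,0.02],"delta_rot":[0,0,0],"fingers":-1},{"slide":[0,0,0.015],"delta_rot":[0,0,0],"fingers":-1},{"slide":[0,0,0],"delta_rot":[0,0,0],"fingers":-1},{"slide":[0,0,0],"delta_rot":[0,0,0],"fingers":-1}]}}

```text
time_s: 8.0
tcp_pos: [0.5116, 0.16, 0.0131]
eef_rot: [-180.0, 0.1, -179.4]
contact_force: [-0.6, 0.5, -2.0]
gripper_width: 0.0258
gripper_force: 20.0
```

Emit:
{"op": "play_rows", "data": {"rows": [{"slide":[0,0,0],"delta_rot":[0,0,0],"fingers":-0.05},{"slide":[0,0,0],"delta_rot":[0,0,0],"fingers":-0.05},{"slide":[0,0,-0.2],"delta_rot":[0,0,0],"fingers":-0.05},{"slide":[0,0,-0.35],"delta_rot":[0,0,0],"fingers":-0.05},{"slide":[0,0,-0.35],"delta_rot":[0,0,0],"fingers":-0.05},{"slide":[0,0,-0.35],"delta_rot":[0,0,0],"fingers":0.2},{"slide":[0,0,0],"delta_rot":[0,0,0],"fingers":0.2}]}}

```text
time_s: 8.88
tcp_pos: [0.5136, 0.1613, 0.2056]
eef_rot: [179.7, 0.5, -179.4]
contact_force: [-0.1, -0.3, -0.2]
gripper_width: 0.0515
gripper_force: 0.0
```

```bash
python3 - <<'E'
from h import *
plan(.54,-.31,.2,125); cap('scene','s2')
im=cv2.imread('pics/s2.png'); hsv=cv2.cvtColor(im,cv2.COLOR_BGR2HSV)
m=cv2.inRange(hsv,(15,140,40),(28,255,255)); nn,L,st,ce=cv2.connectedComponentsWithStats(m)
for i in range(1,nn):
    if st[i,4]>25: print(ce[i].round(),st[i,4],ray('s2',*ce[i],.015).round(3))
E
```

```text
turn [ 0.11  0.08 12.14] slide [-2.674 -1.658  0.038]
[314. 228.] 126 [0.514 0.157 0.015]
[214. 404.] 211 [ 0.605 -0.327  0.015]
```

Emit:
{"op": "play_rows", "data": {"rows": [{"slide":[-0.06,-0.36,0],"delta_rot":[0.1,0.08,0],"fingers":0.2},{"slide":[-0.06,-0.36,0],"delta_rot":[0,0,0],"fingers":0.2},{"slide":[-0.06,-0.36,0],"delta_rot":[0,0,0],"fingers":0.2},{"slide":[-0.06,-0.36,0],"delta_rot":[0,0,0],"fingers":0.2},{"slide":[-0.06,-0.36,0],"delta_rot":[0,0,0],"fingers":0.2},{"slide":[-0.06,-0.36,0],"delta_rot":[0,0,0],"fingers":0.2},{"slide":[-0.06,-0.36,0],"delta_rot":[0,0,0],"fingers":0.2},{"slide":[-0.06,-0.36,0],"delta_rot":[0,0,0],"fingers":0.2}]}}

```text
time_s: 9.93
tcp_pos: [0.5874, -0.2729, 0.2018]
eef_rot: [-179.6, -0.4, -179.4]
contact_force: [0.7, -0.6, 0.3]
gripper_width: 0.0523
gripper_force: 0.0
```

Emit:
{"op": "play_rows", "data": {"rows": [{"slide":[-0.06,-0.36,0],"delta_rot":[0,0,0],"fingers":0.2},{"slide":[0,0,0],"delta_rot":[0,0,1],"fingers":0.2},{"slide":[0,0,0],"delta_rot":[0,0,1],"fingers":0.2},{"slide":[0,0,0],"delta_rot":[0,0,1],"fingers":0.2},{"slide":[0,0,0],"delta_rot":[0,0,1],"fingers":0.2},{"slide":[0,0,0],"delta_rot":[0,0,1],"fingers":0.2},{"slide":[0,0,0],"delta_rot":[0,0,1],"fingers":0.2},{"slide":[0,0,0],"delta_rot":[0,0,1],"fingers":0.2}]}}

```text
time_s: 10.92
tcp_pos: [0.5968, -0.3249, 0.2018]
eef_rot: [-179.4, -0.1, 148.4]
contact_force: [-0.1, -0.2, 1.0]
gripper_width: 0.0529
gripper_force: 0.0
```

Emit:
{"op": "play_rows", "data": {"rows": [{"slide":[0,0,0],"delta_rot":[0,0,1],"fingers":0.2},{"slide":[0,0,0],"delta_rot":[0,0,1],"fingers":0.2},{"slide":[0,0,0],"delta_rot":[0,0,1],"fingers":0.2},{"slide":[0,0,0],"delta_rot":[0,0,1],"fingers":0.2},{"slide":[0,0,0],"delta_rot":[0,0,1],"fingers":0.2},{"slide":[0,0,0],"delta_rot":[0,0,0.14],"fingers":0.2},{"slide":[0,0,0],"delta_rot":[0,0,0],"fingers":0.2}]}}

```text
time_s: 11.8
tcp_pos: [0.5972, -0.325, 0.2028]
eef_rot: [-179.5, 0.2, 125.0]
contact_force: [0.1, -0.2, 0.3]
gripper_width: 0.0526
gripper_force: 0.0
```

```bash
python3 - <<'E'
from h import *
im=cap('wrist','w3'); print(r.get_state()['tcp_pos'])
hsv=cv2.cvtColor(im,cv2.COLOR_BGR2HSV); q=proj('w3',(.6,-.322,.012)).astype(int); print(q)
m=((hsv[...,1]>95)&(hsv[...,0]<30)|(hsv[...,2]<60)).astype(np.uint8); z=np.zeros_like(m); y0=max(q[1]-45,0); z[y0:min(q[1]+45,278),q[0]-45:q[0]+45]=1
p=cv2.findNonZero(m*z); print(cv2.minAreaRect(p),cv2.boundingRect(p))
cv2.imwrite('pics/w3c.png',cv2.resize(im[y0:280,q[0]-70:q[0]+70],None,fx=4,fy=4))
E
```

```text
[ 0.59726137 -0.32507591  0.20309495]
[327 211]
((324.0, 211.0), (48.0, 30.0), 90.0) (309, 187, 31, 49)
```

View pics/w3c.png

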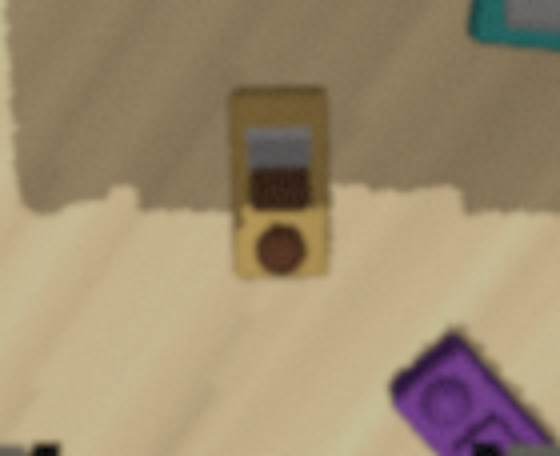

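The crop shows plane B upright and aligned, at image (327,212), with the purple look-alike clear of the fingers.

```bash
python3 - <<'E'
from h import *
c=ray('w3',326.9,211.8,.012); print(c); plan(c[0],c[1],.0065,125)
E
```

```text
[ 0.59926132 -0.32273768  0.012     ]
turn [-0.11  0.04  0.01] slide [0.005 0.02  1.311]
```

Emit:
{"op": "play_rows", "data": {"rows": [{"slide":[0.005,0.02,0.35],"delta_rot":[-0.11,0.04,0],"fingers":0.2},{"slide":[0,0,0.35],"delta_rot":[0,0,0],"fingers":0.2},{"slide":[0,0,0.3],"delta_rot":[0,0,0],"fingers":0.2},{"slide":[0,0,0.21],"delta_rot":[0,0,0],"fingers":0.2},{"slide":[0,0,0.1],"delta_rot":[0,0,0],"fingers":0.2},{"slide":[0,0,0],"delta_rot":[0,0,0],"fingers":0.2},{"slide":[0,0,0],"delta_rot":[0,0,0],"fingers":-1},{"slide":[0,0,0],"delta_rot":[0,0,0],"fingers":-1}]}}

```text
time_s: 12.85
tcp_pos: [0.6003, -0.3235, 0.0089]
eef_rot: [179.9, 0.1, 125.0]
contact_force: [-0.1, 0.2, -0.8]
gripper_width: 0.0379
gripper_force: 0.0
```

Emit:
{"op": "play_rows", "data": {"rows": [{"slide":[0,0,0],"delta_rot":[0,0,0],"fingers":-1},{"slide":[0,0,0],"delta_rot":[0,0,0],"fingers":-1},{"slide":[0,0,0],"delta_rot":[0,0,0],"fingers":-1},{"slide":[0,0,-0.2],"delta_rot":[0,0,0],"fingers":-1},{"slide":[0,0,-0.35],"delta_rot":[0,0,0],"fingers":-1},{"slide":[0,0,-0.35],"delta_rot":[0,0,0],"fingers":-1},{"slide":[0,0,-0.35],"delta_rot":[0,0,0],"fingers":-1},{"slide":[0,0,0],"delta_rot":[0,0,0],"fingers":-1}]}}

```text
time_s: 13.85
tcp_pos: [0.6016, -0.3241, 0.2003]
eef_rot: [179.7, 0.5, 125.0]
contact_force: [1.0, -0.5, -1.1]
gripper_width: 0.0257
gripper_force: 20.0
```

```bash
python3 - <<'E'
from h import *
s=r.get_state(); print(s['gripper_width'],s['gripper_force'])
plan(.509,.225,.2,-179.4)
E
```

```text
0.025708269617148914 19.988995492458344
turn [  0.02   0.13 -12.13] slide [5.790e-01 3.667e+00 2.000e-03]
```

Emit:
{"op": "play_rows", "data": {"rows": [{"slide":[0,0,0],"delta_rot":[0,0,-1],"fingers":-1},{"slide":[0,0,0],"delta_rot":[0,0,-1],"fingers":-1},{"slide":[0,0,0],"delta_rot":[0,0,-1],"fingers":-1},{"slide":[0,0,0],"delta_rot":[0,0,-1],"fingers":-1},{"slide":[0,0,0],"delta_rot":[0,0,-1],"fingers":-1},{"slide":[0,0,0],"delta_rot":[0,0,-1],"fingers":-1},{"slide":[0,0,0],"delta_rot":[0,0,-1],"fingers":-1},{"slide":[0,0,0],"delta_rot":[0,0,-1],"fingers":-1}]}}

```text
time_s: 14.85
tcp_pos: [0.5987, -0.3229, 0.1934]
eef_rot: [180.0, -0.1, 161.8]
contact_force: [-0.2, -1.3, -0.3]
gripper_width: 0.0257
gripper_force: 20.0
```

Emit:
{"op": "play_rows", "data": {"rows": [{"slide":[0,0,0],"delta_rot":[0,0,-1],"fingers":-1},{"slide":[0,0,0],"delta_rot":[0,0,-1],"fingers":-1},{"slide":[0,0,0],"delta_rot":[0,0,-1],"fingers":-1},{"slide":[0,0,0],"delta_rot":[0,0,-1],"fingers":-1},{"slide":[0,0,0],"delta_rot":[0.02,0.08,-0.13],"fingers":-1},{"slide":[0.058,0.366,0],"delta_rot":[0,0,0],"fingers":-1},{"slide":[0.058,0.366,0],"delta_rot":[0,0,0],"fingers":-1},{"slide":[0.058,0.366,0],"delta_rot":[0,0,0],"fingers":-1}]}}

```text
time_s: 15.85
tcp_pos: [0.5709, -0.1573, 0.1939]
eef_rot: [-179.9, -0.4, -179.6]
contact_force: [0.9, 0.6, -0.5]
gripper_width: 0.0258
gripper_force: 20.0
```

Emit:
{"op": "play_rows", "data": {"rows": [{"slide":[0.058,0.366,0],"delta_rot":[0,0,0],"fingers":-1},{"slide":[0.058,0.366,0],"delta_rot":[0,0,0],"fingers":-1},{"slide":[0.058,0.366,0],"delta_rot":[0,0,0],"fingers":-1},{"slide":[0.058,0.366,0],"delta_rot":[0,0,0],"fingers":-1},{"slide":[0.058,0.366,0],"delta_rot":[0,0,0],"fingers":-1},{"slide":[0.058,0.366,0],"delta_rot":[0,0,0],"fingers":-1},{"slide":[0.058,0.366,0],"delta_rot":[0,0,0],"fingers":-1},{"slide":[0,0,0],"delta_rot":[0,0,0],"fingers":-1}]}}

```text
time_s: 16.85
tcp_pos: [0.5061, 0.2282, 0.1937]
eef_rot: [-179.9, -0.3, -179.3]
contact_force: [-0.2, -0.5, -1.0]
gripper_width: 0.0256
gripper_force: 20.0
```

```bash
python3 - <<'E'
from h import *
print(r.get_state()['tcp_pos']);plan(.509,.225,.0165,-179.4)
E
```

```text
[0.50612925 0.22819772 0.19371536]
turn [-0.02 -0.08  0.02] slide [-0.019 -0.022  1.181]
```

Emit:
{"op": "play_rows", "data": {"rows": [{"slide":[-0.02,-0.02,0.3],"delta_rot":[0,-0.08,0],"fingers":-1},{"slide":[0,0,0.3],"delta_rot":[0,0,0],"fingers":-1},{"slide":[0,0,0.3],"delta_rot":[0,0,0],"fingers":-1},{"slide":[0,0,0.16],"delta_rot":[0,0,0],"fingers":-1},{"slide":[0,0,0.08],"delta_rot":[0,0,0],"fingers":-1},{"slide":[0,0,0.025],"delta_rot":[0,0,0],"fingers":-1},{"slide":[0,0,0.01],"delta_rot":[0,0,0],"fingers":-1},{"slide":[0,0,0],"delta_rot":[0,0,0],"fingers":-1}]}}

```text
time_s: 17.85
tcp_pos: [0.5102, 0.222, 0.0188]
eef_rot: [-180.0, 0.1, -179.4]
contact_force: [0.5, -0.6, -1.1]
gripper_width: 0.0255
gripper_force: 20.0
```

Emit:
{"op": "play_rows", "data": {"rows": [{"slide":[0,0,0],"delta_rot":[0,0,0],"fingers":-1},{"slide":[0,0,0],"delta_rot":[0,0,0],"fingers":-1}]}}

```text
time_s: 18.1
tcp_pos: [0.5099, 0.2218, 0.0184]
eef_rot: [-179.9, 0.1, -179.4]
contact_force: [0.1, -0.0, -0.8]
gripper_width: 0.0255
gripper_force: 20.0
```

Emit:
{"op": "play_rows", "data": {"rows": [{"slide":[0,0,0.02],"delta_rot":[0,0,0],"fingers":-1},{"slide":[0,0,0.005],"delta_rot":[0,0,0],"fingers":-1},{"slide":[0,0,0],"delta_rot":[0,0,0],"fingers":-1},{"slide":[0,0,0],"delta_rot":[0,0,0],"fingers":-1},{"slide":[0,0,0],"delta_rot":[0,0,0],"fingers":-0.1},{"slide":[0,0,0],"delta_rot":[0,0,0],"fingers":-0.1},{"slide":[0,0,-0.2],"delta_rot":[0,0,0],"fingers":-0.1},{"slide":[0,0,-0.35],"delta_rot":[0,0,0],"fingers":-0.1}]}}

```text
time_s: 19.1
tcp_pos: [0.5086, 0.2209, 0.096]
eef_rot: [-179.7, -0.2, -179.4]
contact_force: [0.8, 1.1, -0.2]
gripper_width: 0.0391
gripper_force: 0.0
```

Emit:
{"op": "play_rows", "data": {"rows": [{"slide":[0,0,-0.4],"delta_rot":[0,0,0],"fingers":-1},{"slide":[0,0,-0.4],"delta_rot":[0,0,0],"fingers":-1},{"slide":[0.3,0,-0.2],"delta_rot":[0,0,0],"fingers":-1},{"slide":[0.3,0,0],"delta_rot":[0,0,0],"fingers":-1},{"slide":[0,0,0],"delta_rot":[0,0,0],"fingers":-1}]}}

```text
time_s: 19.73
tcp_pos: [0.4177, 0.221, 0.2478]
eef_rot: [180.0, 0.1, -179.3]
contact_force: [2.3, 0.5, -0.4]
gripper_width: 0.0013
gripper_force: 0.0
```

```bash
python3 - <<'E'
from h import *
a=cap('scene','s3');b=cap('side','sd3');c=cap('wrist','w4'); print(r.get_state()['tcp_pos'])
out=np.zeros((600,800,3),np.uint8)
out[:300,:400]=cv2.resize(a[150:285,245:425],(400,300)); out[:300,400:]=cv2.resize(b[185:365,225:405],(400,300))
out[300:,:400]=cv2.resize(c,(400,300)); out[300:,400:]=cv2.resize(a,(400,300))
cv2.imwrite('pics/crop3.png',out)
E
```

```text
[0.4199291  0.22140814 0.24686262]
```

View pics/crop3.png

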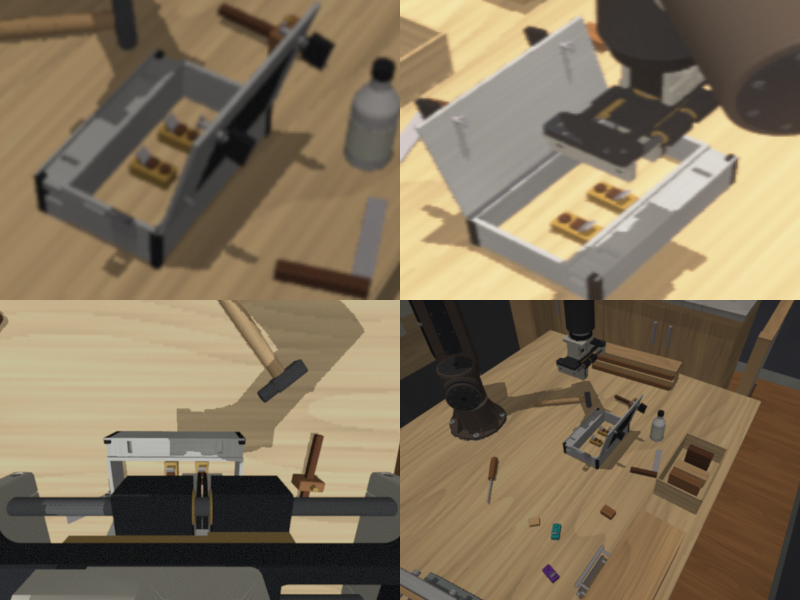

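Both planes stand in the case, with only the look-alikes left on the bench. The wing studs stick out behind the lid, and the glue bottle stands behind it. Next: lid angle and what is behind the lid.

```bash
python3 - <<'E'
from h import *
from scipy.optimize import least_squares
th=np.radians(.6); c,s=np.cos(th),np.sin(th)
def W(l): return [.524+c*l[0]-s*l[1],.174+s*l[0]+c*l[1],l[2]]
def L(a,d,y,n=0): return W((.061-d*np.cos(a)+n*np.sin(a),y,.06+d*np.sin(a)+n*np.cos(a)))
u=lambda x,y:(225+(x-400)*.45,185+y*.6)
v=lambda x,y:(245+x*.45,150+y*.45)
obs=[('sd3',u(580,18),(.121)),('sd3',u(418,125),.121),('s3',v(318,8),.121),('s3',v(192,138),-.121)]
obs[0]=('sd3',u(580,18),-.121)
f=lambda p:np.concatenate([proj(n,L(p[0],.159,y))-np.array(o) for n,o,y in obs])
q=least_squares(f,[1.8]); print(q.x,f(q.x).reshape(-1,2).round(1)); a=q.x[0]
print('edge',L(a,.159,0),'stud',L(a,.1395,.08,.044),L(a,.1395,-.08,.044))
print('glue',ray('s3',245+376*.45,150+165*.45,0),'cap',ray('s3',245+383*.45,150+63*.45,.14))
print('gauge',ray('s3',380,170,.03),'sq blade end',ray('s3',414,241,0),ray('s3',370,270,0))
E
```

```text
[1.83053406] [[-0.1 -2.2]
 [-0.8  0.8]
 [-0.8 -3.7]
 [ 0.4  2.3]]
edge [np.float64(0.6258299236536227), np.float64(0.17506639944843289), np.float64(0.21366672163719938)] stud [np.float64(0.6625061198640848), np.float64(0.25545487240833187), np.float64(0.18352041097225608)] [np.float64(0.6641816053226842), np.float64(0.09546364530984988), np.float64(0.18352041097225608)]
glue [ 7.14868045e-01  3.18125098e-01 -1.11022302e-16] cap [0.6968753  0.32682066 0.14      ]
gauge [0.55484362 0.42533199 0.03      ] sq blade end [0.7394785  0.26593124 0.        ] [0.6919633  0.12676148 0.        ]
```

```bash
python3 - <<'E'
from h import *
G=plan(.42,.174,.30,-179.4); G=plan(.665,.174,.30,-179.4,G)
E
```

```text
turn [-0.02  0.01 -0.  ] slide [ 0.003 -0.316 -0.354]
turn [0. 0. 0.] slide [-1.633 -0.017 -0.   ]
```

Emit:
{"op": "play_rows", "data": {"rows": [{"slide":[0,0,-0.36],"delta_rot":[0,0,0],"fingers":-1},{"slide":[0,-0.33,0],"delta_rot":[0,0,0],"fingers":-1},{"slide":[-0.36,0,0],"delta_rot":[0,0,0],"fingers":-1},{"slide":[-0.36,0,0],"delta_rot":[0,0,0],"fingers":-1},{"slide":[-0.36,0,0],"delta_rot":[0,0,0],"fingers":-1},{"slide":[-0.36,0,0],"delta_rot":[0,0,0],"fingers":-1},{"slide":[-0.2,0,0],"delta_rot":[0,0,0],"fingers":-1},{"slide":[0,0,0],"delta_rot":[0,0,0],"fingers":-1}]}}

```text
time_s: 20.88
tcp_pos: [0.6683, 0.1732, 0.2973]
eef_rot: [-179.8, -0.2, -179.6]
contact_force: [-0.3, 0.0, -1.0]
gripper_width: 0.0004
gripper_force: 0.0
```

Emit:
{"op": "play_rows", "data": {"rows": [{"slide":[0,0,0.3],"delta_rot":[0,0,0],"fingers":-1},{"slide":[0,0,0.3],"delta_rot":[0,0,0],"fingers":-1},{"slide":[0,0,0.22],"delta_rot":[0,0,0],"fingers":-1},{"slide":[0,0,0],"delta_rot":[0,0,0],"fingers":-1}]}}

```text
time_s: 21.38
tcp_pos: [0.6643, 0.173, 0.1748]
eef_rot: [-179.7, -0.3, -179.5]
contact_force: [0.6, -0.3, 1.2]
gripper_width: 0.0002
gripper_force: 0.0
```

Emit:
{"op": "play_rows", "data": {"rows": [{"slide":[0.12,0,0],"delta_rot":[0,0,0],"fingers":-1},{"slide":[0.12,0,0],"delta_rot":[0,0,0],"fingers":-1},{"slide":[0.12,0,0],"delta_rot":[0,0,0],"fingers":-1},{"slide":[0.12,0,0],"delta_rot":[0,0,0],"fingers":-1},{"slide":[0.12,0,0],"delta_rot":[0,0,0],"fingers":-1},{"slide":[0.12,0,0],"delta_rot":[0,0,0],"fingers":-1}]}}

```text
time_s: 22.12
tcp_pos: [0.5594, 0.1735, 0.1805]
eef_rot: [180.0, 0.3, -179.4]
contact_force: [2.6, -0.3, -1.4]
gripper_width: 0.0002
gripper_force: 1.2
```

Emit:
{"op": "play_rows", "data": {"rows": [{"slide":[0.12,0,0.01],"delta_rot":[0,0,0],"fingers":-1},{"slide":[0.12,0,0.02],"delta_rot":[0,0,0],"fingers":-1},{"slide":[0.12,0,0.02],"delta_rot":[0,0,0],"fingers":-1},{"slide":[0.12,0,0.03],"delta_rot":[0,0,0],"fingers":-1},{"slide":[0.1,0,0.03],"delta_rot":[0,0,0],"fingers":-1}]}}

```text
time_s: 22.75
tcp_pos: [0.4715, 0.1726, 0.1631]
eef_rot: [180.0, 0.2, -179.4]
contact_force: [0.3, 0.9, 1.5]
gripper_width: 0.0004
gripper_force: 0.0
```

```bash
python3 - <<'E'
from h import *
a=cap('scene','s4');b=cap('side','sd4'); print(r.get_state()['tcp_pos'])
cv2.imwrite('pics/crop4.png',np.hstack([cv2.resize(a[110:290,240:480],(400,300)),cv2.resize(b[150:375,205:505],(400,300))]))
E
```

```text
[0.470158   0.17202221 0.16215302]
```

View pics/crop4.png

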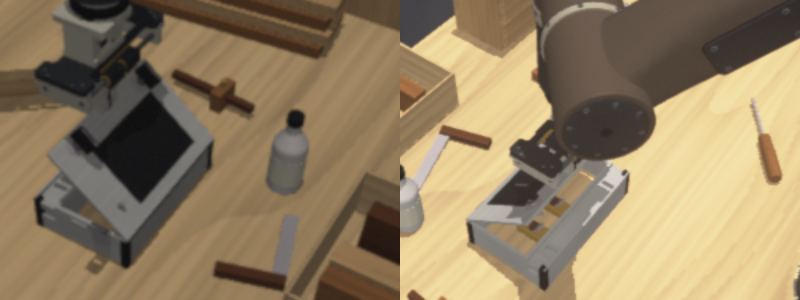

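The lid is at about 0.7 rad and sinking, with the fingers clear of it. I back off upward and wait.

Emit:
{"op": "play_rows", "data": {"rows": [{"slide":[0,0,-0.3],"delta_rot":[0,0,0],"fingers":-1},{"slide":[0.1,0,-0.3],"delta_rot":[0,0,0],"fingers":-1},{"slide":[0,0,0],"delta_rot":[0,0,0],"fingers":-1},{"slide":[0,0,0],"delta_rot":[0,0,0],"fingers":-1},{"slide":[0,0,0],"delta_rot":[0,0,0],"fingers":-1},{"slide":[0,0,0],"delta_rot":[0,0,0],"fingers":-1},{"slide":[0,0,0],"delta_rot":[0,0,0],"fingers":-1},{"slide":[0,0,0],"delta_rot":[0,0,0],"fingers":-1}]}}

```text
time_s: 23.85
tcp_pos: [0.4561, 0.172, 0.251]
eef_rot: [-179.9, 0.0, -179.4]
contact_force: [0.2, -0.2, -0.4]
gripper_width: 0.0005
gripper_force: 0.0
```

Emit:
{"op": "play_rows", "data": {"rows": [{"slide":[0,0,0],"delta_rot":[0,0,0],"fingers":-1},{"slide":[0,0,0],"delta_rot":[0,0,0],"fingers":-1},{"slide":[0,0,0],"delta_rot":[0,0,0],"fingers":-1},{"slide":[0,0,0],"delta_rot":[0,0,0],"fingers":-1},{"slide":[0,0,0],"delta_rot":[0,0,0],"fingers":-1},{"slide":[0,0,0],"delta_rot":[0,0,0],"fingers":-1},{"slide":[0,0,0],"delta_rot":[0,0,0],"fingers":-1},{"slide":[0,0,0],"delta_rot":[0,0,0],"fingers":-1}]}}

```text
time_s: 24.85
tcp_pos: [0.456, 0.172, 0.2513]
eef_rot: [-179.9, 0.0, -179.4]
contact_force: [0.2, -0.0, -1.1]
gripper_width: 0.0004
gripper_force: 0.0
```

Emit:
{"op": "play_rows", "data": {"rows": [{"slide":[0,0,0],"delta_rot":[0,0,0],"fingers":-1},{"slide":[0,0,0],"delta_rot":[0,0,0],"fingers":-1},{"slide":[0,0,0],"delta_rot":[0,0,0],"fingers":-1},{"slide":[0,0,0],"delta_rot":[0,0,0],"fingers":-1},{"slide":[0,0,0],"delta_rot":[0,0,0],"fingers":-1},{"slide":[0,0,0],"delta_rot":[0,0,0],"fingers":-1},{"slide":[0,0,0],"delta_rot":[0,0,0],"fingers":-1},{"slide":[0,0,0],"delta_rot":[0,0,0],"fingers":-1}]}}

```text
time_s: 25.85
tcp_pos: [0.456, 0.172, 0.2513]
eef_rot: [-179.9, 0.0, -179.4]
contact_force: [1.0, -1.0, -0.4]
gripper_width: 0.0003
gripper_force: 0.0
```

Emit:
{"op": "play_rows", "data": {"rows": [{"slide":[0,0,0],"delta_rot":[0,0,0],"fingers":-1},{"slide":[0,0,0],"delta_rot":[0,0,0],"fingers":-1},{"slide":[0,0,0],"delta_rot":[0,0,0],"fingers":-1},{"slide":[0,0,0],"delta_rot":[0,0,0],"fingers":-1},{"slide":[0,0,0],"delta_rot":[0,0,0],"fingers":-1},{"slide":[0,0,0],"delta_rot":[0,0,0],"fingers":-1},{"slide":[0,0,0],"delta_rot":[0,0,0],"fingers":-1},{"slide":[0,0,0],"delta_rot":[0,0,0],"fingers":-1}]}}

```text
time_s: 26.85
tcp_pos: [0.4561, 0.172, 0.2513]
eef_rot: [-179.9, 0.0, -179.4]
contact_force: [0.2, 1.3, 0.0]
gripper_width: 0.0004
gripper_force: 0.0
```

Emit:
{"op": "play_rows", "data": {"rows": [{"slide":[0,0,0],"delta_rot":[0,0,0],"fingers":-1},{"slide":[0,0,0],"delta_rot":[0,0,0],"fingers":-1},{"slide":[0,0,0],"delta_rot":[0,0,0],"fingers":-1},{"slide":[0,0,0],"delta_rot":[0,0,0],"fingers":-1},{"slide":[0,0,0],"delta_rot":[0,0,0],"fingers":-1},{"slide":[0,0,0],"delta_rot":[0,0,0],"fingers":-1},{"slide":[0,0,0],"delta_rot":[0,0,0],"fingers":-1},{"slide":[0,0,0],"delta_rot":[0,0,0],"fingers":-1}]}}

```text
time_s: 27.85
tcp_pos: [0.4561, 0.172, 0.2513]
eef_rot: [-179.9, 0.0, -179.4]
contact_force: [-0.4, -0.2, -0.2]
gripper_width: 0.0006
gripper_force: 0.0
```

```bash
python3 - <<'E'
from h import *
a=cap('scene','s5');c=cap('wrist','w5'); s=r.get_state(); print(s['time_s'],s['tcp_pos'])
out=np.zeros((600,800,3),np.uint8)
out[:480,:640]=c; out[300:600,400:]=cv2.resize(a[150:300,240:440],(400,300)); cv2.imwrite('pics/crop5.png',out)
E
```

```text
27.95 [0.45604624 0.17202546 0.25129658]
```

View pics/crop5.png

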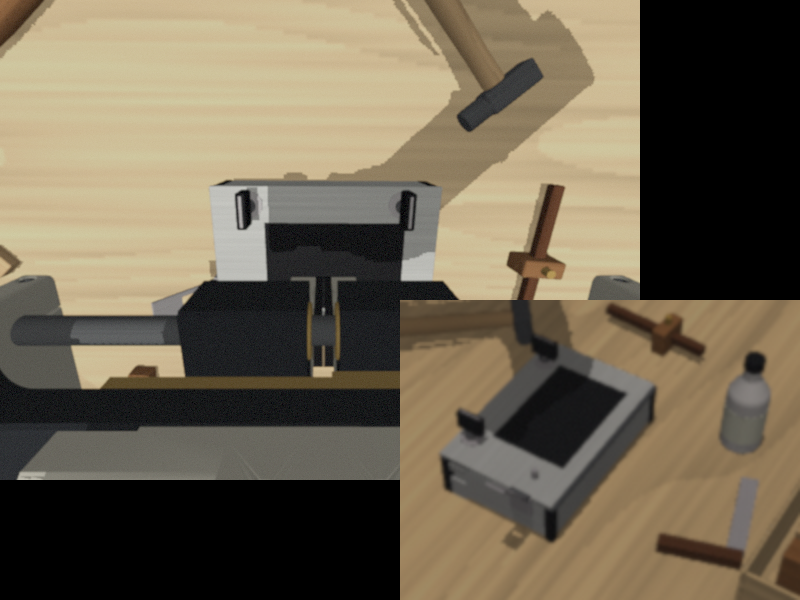

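The lid is shut, the wings stand front to back at (242,210) and (410,210), and the hasp leans outward on the near side. Now I check predicted wing pixels and plan the hasp move.

```bash
python3 - <<'E'
from h import *
for y in(-.08,.08):
  for dx in(-.018,.018): print([proj('w5',(.524-.0785+dx-.0105*y,.174+y-.0008+e,.104)).round(0) for e in(-.005,.005)])
# hasp tip in scene for angles
for a in(1.57,2.0,2.3,2.6): print(a,(proj('s5',(.545,.049+.068*np.cos(a),.067+.068*np.sin(a)))-[240,150])*2+[400,300])
G=plan(.545,-.06,.25,-179.4); G=plan(.545,-.06,.085,-179.4,G)
E
```

```text
[array([234., 193.]), array([244., 193.])]
[array([236., 230.]), array([247., 230.])]
[array([407., 193.]), array([418., 193.])]
[array([404., 230.]), array([414., 230.])]
1.57 [515.98678253 453.22931348]
2.0 [501.24977555 473.3564133 ]
2.3 [492.64826388 490.18068342]
2.6 [486.48697857 507.30886875]
turn [-0.02  0.01 -0.01] slide [-0.577 -1.553  0.009]
turn [0. 0. 0.] slide [ 0.  -0.   1.1]
```

```bash
python3 - <<'E'
from h import *
a=cv2.imread('pics/s5.png'); cv2.imwrite('pics/crop6.png',cv2.resize(a[225:290,255:345],(720,520),interpolation=3))
E
```

```text
(no output)
```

View pics/crop6.png

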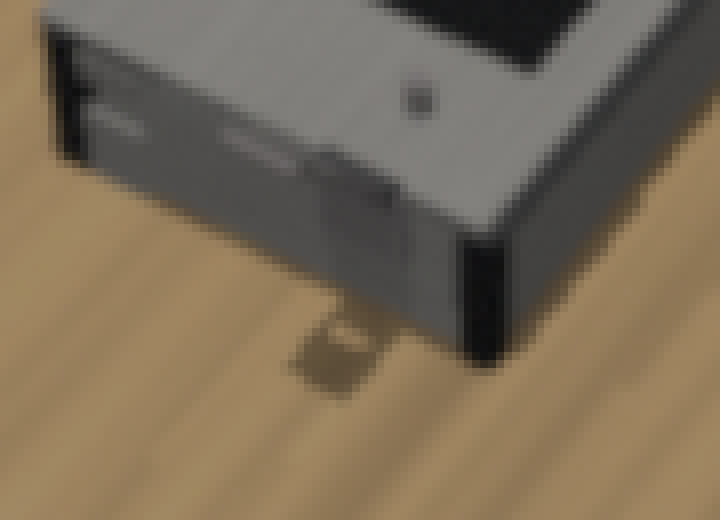

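The crop shows the shadow with its slot below the case, and the hasp's light tip end at (260,150), which fits an angle of about 2.3 rad. So the push from outside at z ≈ 85 mm works.

Emit:
{"op": "play_rows", "data": {"rows": [{"slide":[-0.115,-0.31,0],"delta_rot":[0,0,0],"fingers":-1},{"slide":[-0.115,-0.31,0],"delta_rot":[0,0,0],"fingers":-1},{"slide":[-0.115,-0.31,0],"delta_rot":[0,0,0],"fingers":-1},{"slide":[-0.115,-0.31,0],"delta_rot":[0,0,0],"fingers":-1},{"slide":[-0.115,-0.31,0],"delta_rot":[0,0,0],"fingers":-1},{"slide":[0,0,0],"delta_rot":[0,0,0],"fingers":-1},{"slide":[0,0,0.35],"delta_rot":[0,0,0],"fingers":-1},{"slide":[0,0,0.35],"delta_rot":[0,0,0],"fingers":-1}]}}

```text
time_s: 28.95
tcp_pos: [0.5449, -0.0593, 0.1461]
eef_rot: [-179.9, 0.2, -179.4]
contact_force: [-0.0, 0.2, -0.9]
gripper_width: 0.0
gripper_force: 0.0
```

Emit:
{"op": "play_rows", "data": {"rows": [{"slide":[0,0,0.25],"delta_rot":[0,0,0],"fingers":-1},{"slide":[0,0,0.15],"delta_rot":[0,0,0],"fingers":-1},{"slide":[0,0,0],"delta_rot":[0,0,0],"fingers":-1},{"slide":[0,0.1,0],"delta_rot":[0,0,0],"fingers":-1},{"slide":[0,0.1,0],"delta_rot":[0,0,0],"fingers":-1},{"slide":[0,0.1,0],"delta_rot":[0,0,0],"fingers":-1},{"slide":[0,0.1,0],"delta_rot":[0,0,0],"fingers":-1}]}}

```text
time_s: 29.82
tcp_pos: [0.5454, 0.0002, 0.0891]
eef_rot: [-179.8, 0.2, -179.3]
contact_force: [0.4, -1.4, 3.3]
gripper_width: 0.0004
gripper_force: 1.4
```

Emit:
{"op": "play_rows", "data": {"rows": [{"slide":[0,0.1,0],"delta_rot":[0,0,0],"fingers":-1},{"slide":[0,0.1,0],"delta_rot":[0,0,0],"fingers":-1},{"slide":[0,0.1,0],"delta_rot":[0,0,0],"fingers":-1},{"slide":[0,0.1,0],"delta_rot":[0,0,0],"fingers":-1},{"slide":[0,0.1,0],"delta_rot":[0,0,0],"fingers":-1},{"slide":[0,0.1,0],"delta_rot":[0,0,0],"fingers":-1},{"slide":[0,0.1,0],"delta_rot":[0,0,0],"fingers":-1}]}}

```text
time_s: 30.7
tcp_pos: [0.5431, 0.1063, 0.0864]
eef_rot: [-179.9, 0.0, -179.4]
contact_force: [-0.9, -0.2, -0.2]
gripper_width: 0.0005
gripper_force: 0.0
```

```bash
python3 - <<'E'
from h import *
a=cap('scene','s7'); s=r.get_state(); print(s['tcp_pos'],s['contact_force'])
cv2.imwrite('pics/crop7.png',cv2.resize(a[160:290,245:365],(720,585)[0:2],interpolation=3))
E
```

```text
[0.5434677  0.10758857 0.08654726] [-0.00122914  0.54270614  0.5303264 ]
```

View pics/crop7.png

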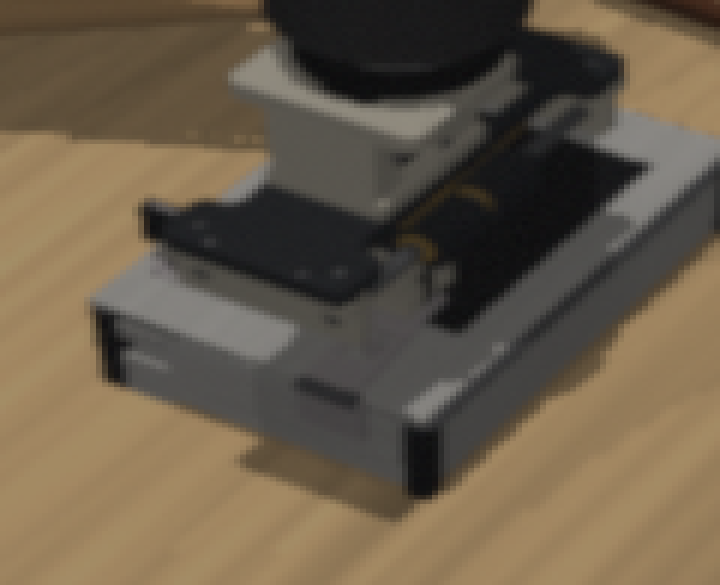

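The hasp is folded over beneath the fingers. Now I press it down.

Emit:
{"op": "play_rows", "data": {"rows": [{"slide":[0,0.02,0.03],"delta_rot":[0,0,0],"fingers":-1},{"slide":[0,0,0.03],"delta_rot":[0,0,0],"fingers":-1},{"slide":[0,0,0.03],"delta_rot":[0,0,0],"fingers":-1},{"slide":[0,0,0.02],"delta_rot":[0,0,0],"fingers":-1},{"slide":[0,0,0],"delta_rot":[0,0,0],"fingers":-1}]}}

```text
time_s: 31.38
tcp_pos: [0.5429, 0.1077, 0.0702]
eef_rot: [-179.9, 0.0, -179.4]
contact_force: [-2.4, 0.4, 4.5]
gripper_width: 0.0004
gripper_force: 2.4
```

Emit:
{"op": "play_rows", "data": {"rows": [{"slide":[0,0,0.012],"delta_rot":[0,0,0],"fingers":-1},{"slide":[0,0,0],"delta_rot":[0,0,0],"fingers":-1},{"slide":[0,0,-0.2],"delta_rot":[0,0,0],"fingers":-1},{"slide":[0,0,-0.35],"delta_rot":[0,0,0],"fingers":0},{"slide":[0,0,-0.2],"delta_rot":[0,0,0],"fingers":0},{"slide":[0,0,0],"delta_rot":[0,0,0],"fingers":0}]}}

```text
time_s: 32.12
tcp_pos: [0.5443, 0.1086, 0.1833]
eef_rot: [180.0, 0.3, -179.4]
contact_force: [0.4, -0.4, 0.3]
gripper_width: 0.0248
gripper_force: 0.0
```

```bash
python3 - <<'E'
from h import *
s=r.get_state(); print(s['tcp_pos'],s['joints'].round(1),s['contact_force'])
G=plan(.4463,.0932,.15,-179.4); G=plan(.4463,.0932,.080,-179.4,G)
a=cap('scene','s8'); cv2.imwrite('pics/crop8.png',cv2.resize(a[200:290,245:365],(480,360),interpolation=3))
E
```

```text
[0.54434463 0.10856186 0.18334706] [  31.6   11.   -18.5    0.2  -60.2 -121.1] [ 0.43969972 -0.40501124  0.31054901]
turn [ 0.    0.06 -0.01] slide [ 0.655 -0.096  0.222]
turn [0. 0. 0.] slide [ 0.    -0.     0.467]
```

View pics/crop8.png

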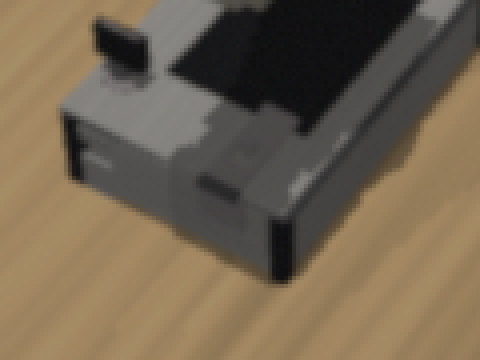

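The hasp lies flat over the staple. The last joint would run out of range turning clockwise from here, so I first make a half turn the other way, up high.

Emit:
{"op": "play_rows", "data": {"rows": [{"slide":[0.3,0,-0.2],"delta_rot":[0,0,0],"fingers":0},{"slide":[0.35,-0.1,-0.2],"delta_rot":[0,0.06,0],"fingers":0},{"slide":[0,0,0],"delta_rot":[0,0,-1],"fingers":0},{"slide":[0,0,0],"delta_rot":[0,0,-1],"fingers":0},{"slide":[0,0,0],"delta_rot":[0,0,-1],"fingers":0},{"slide":[0,0,0],"delta_rot":[0,0,-1],"fingers":0},{"slide":[0,0,0],"delta_rot":[0,0,-1],"fingers":0},{"slide":[0,0,0],"delta_rot":[0,0,-1],"fingers":0}]}}

```text
time_s: 33.17
tcp_pos: [0.445, 0.0919, 0.2392]
eef_rot: [180.0, -0.4, -151.8]
contact_force: [0.5, 0.4, 0.6]
gripper_width: 0.0438
gripper_force: 0.0
```

Emit:
{"op": "play_rows", "data": {"rows": [{"slide":[0,0,0],"delta_rot":[0,0,-1],"fingers":0},{"slide":[0,0,0],"delta_rot":[0,0,-1],"fingers":0},{"slide":[0,0,0],"delta_rot":[0,0,-1],"fingers":0},{"slide":[0,0,0],"delta_rot":[0,0,-1],"fingers":0},{"slide":[0,0,0],"delta_rot":[0,0,-1],"fingers":0},{"slide":[0,0,0],"delta_rot":[0,0,-1],"fingers":0},{"slide":[0,0,0],"delta_rot":[0,0,-1],"fingers":0},{"slide":[0,0,0],"delta_rot":[0,0,-1],"fingers":0}]}}

```text
time_s: 34.17
tcp_pos: [0.445, 0.092, 0.2392]
eef_rot: [179.7, -0.3, -115.1]
contact_force: [0.3, -0.5, -1.0]
gripper_width: 0.0437
gripper_force: 0.0
```

Emit:
{"op": "play_rows", "data": {"rows": [{"slide":[0,0,0],"delta_rot":[0,0,-1],"fingers":0},{"slide":[0,0,0],"delta_rot":[0,0,-1],"fingers":0},{"slide":[0,0,0],"delta_rot":[0,0,-1],"fingers":0},{"slide":[0,0,0],"delta_rot":[0,0,-1],"fingers":0},{"slide":[0,0,0],"delta_rot":[0,0,-1],"fingers":0},{"slide":[0,0,0],"delta_rot":[0,0,-1],"fingers":0},{"slide":[0,0,0],"delta_rot":[0,0,-1],"fingers":0},{"slide":[0,0,0],"delta_rot":[0,0,-1],"fingers":0}]}}

```text
time_s: 35.17
tcp_pos: [0.4449, 0.092, 0.2392]
eef_rot: [179.6, -0.1, -78.5]
contact_force: [0.0, -0.1, -0.4]
gripper_width: 0.0434
gripper_force: 0.0
```

Emit:
{"op": "play_rows", "data": {"rows": [{"slide":[0,0,0],"delta_rot":[0,0,-1],"fingers":0},{"slide":[0,0,0],"delta_rot":[0,0,-1],"fingers":0},{"slide":[0,0,0],"delta_rot":[0,0,-1],"fingers":0},{"slide":[0,0,0],"delta_rot":[0,0,-1],"fingers":0},{"slide":[0,0,0],"delta_rot":[0,0,-1],"fingers":0},{"slide":[0,0,0],"delta_rot":[0,0,-1],"fingers":0},{"slide":[0,0,0],"delta_rot":[0,0,-1],"fingers":0},{"slide":[0,0,0],"delta_rot":[0,0,-1],"fingers":0}]}}

```text
time_s: 36.17
tcp_pos: [0.4449, 0.092, 0.2391]
eef_rot: [179.6, 0.2, -41.8]
contact_force: [-0.7, -0.1, -0.4]
gripper_width: 0.0438
gripper_force: 0.0
```

Emit:
{"op": "play_rows", "data": {"rows": [{"slide":[0,0,0],"delta_rot":[0,0,-1],"fingers":0},{"slide":[0,0,0],"delta_rot":[0,0,-1],"fingers":0},{"slide":[0,0,0],"delta_rot":[0,0,-1],"fingers":0},{"slide":[0,0,0],"delta_rot":[0,0,-1],"fingers":0},{"slide":[0,0,0],"delta_rot":[0,0,-1],"fingers":0},{"slide":[0,0,0],"delta_rot":[0,0,-1],"fingers":0},{"slide":[0,0,0],"delta_rot":[0,0,-1],"fingers":0},{"slide":[0,0,0],"delta_rot":[0,0,-1],"fingers":0}]}}

```text
time_s: 37.17
tcp_pos: [0.4449, 0.0919, 0.2391]
eef_rot: [179.8, 0.4, -5.1]
contact_force: [1.0, -0.5, 0.0]
gripper_width: 0.0441
gripper_force: 0.0
```

Emit:
{"op": "play_rows", "data": {"rows": [{"slide":[0,0,0],"delta_rot":[0,0,-1],"fingers":0},{"slide":[0,0,0],"delta_rot":[0,0,-0.27],"fingers":0},{"slide":[0,0,0],"delta_rot":[0,0,0],"fingers":0},{"slide":[0,0,0],"delta_rot":[0,0,0],"fingers":0}]}}

```text
time_s: 37.67
tcp_pos: [0.4455, 0.0923, 0.2404]
eef_rot: [179.9, 0.3, 0.5]
contact_force: [-0.9, 0.0, -0.2]
gripper_width: 0.0441
gripper_force: 0.0
```

```bash
python3 - <<'E'
from h import *
s=r.get_state(); print(s['tcp_pos'],s['eef_rot'],s['joints'].round(1),s['gripper_width'])
G=plan(.4463,.0932,.15,.6); G=plan(.4463,.0932,.080,.6,G)
E
```

```text
[0.44549784 0.09230602 0.24035324] [179.88196039   0.26056102   0.49771569] [ 36.6  -1.1 -24.2  -0.1 -67.2  53.9] 0.04406626301335583
turn [ 0.03  0.06 -0.02] slide [ 0.005 -0.006  0.602]
turn [0. 0. 0.] slide [ 0.    -0.     0.467]
```

Emit:
{"op": "play_rows", "data": {"rows": [{"slide":[0.005,-0.006,0.3],"delta_rot":[0.03,0.06,0],"fingers":0},{"slide":[0,0,0.3],"delta_rot":[0,0,0],"fingers":0},{"slide":[0,0,0.25],"delta_rot":[0,0,0],"fingers":0},{"slide":[0,0,0.15],"delta_rot":[0,0,0],"fingers":0},{"slide":[0,0,0.07],"delta_rot":[0,0,0],"fingers":0},{"slide":[0,0,0],"delta_rot":[0,0,0],"fingers":0},{"slide":[0,0,0],"delta_rot":[0,0,0],"fingers":-1},{"slide":[0,0,0],"delta_rot":[0,0,0],"fingers":-1}], "squeeze": 40}}

```text
time_s: 38.67
tcp_pos: [0.4468, 0.0937, 0.081]
eef_rot: [-179.9, -0.1, 0.6]
contact_force: [-0.7, -0.1, 0.1]
gripper_width: 0.0293
gripper_force: 0.0
```

Emit:
{"op": "play_rows", "data": {"rows": [{"slide":[0,0,0],"delta_rot":[0,0,0],"fingers":-1},{"slide":[0,0,0],"delta_rot":[0,0,0],"fingers":-1},{"slide":[0,0,0],"delta_rot":[0,0,0],"fingers":-1}]}}

```text
time_s: 39.05
tcp_pos: [0.4464, 0.0936, 0.0804]
eef_rot: [-179.9, -0.1, 0.6]
contact_force: [-1.6, 1.8, 2.9]
gripper_width: 0.0098
gripper_force: 40.0
```

Gripped at 9.8 mm, which is the wing's thickness. Now push in about 10 mm.

Emit:
{"op": "play_rows", "data": {"rows": [{"slide":[0,0,0.025],"delta_rot":[0,0,0],"fingers":-1},{"slide":[0,0,0.025],"delta_rot":[0,0,0],"fingers":-1},{"slide":[0,0,0.018],"delta_rot":[0,0,0],"fingers":-1},{"slide":[0,0,0],"delta_rot":[0,0,0],"fingers":-1},{"slide":[0,0,0],"delta_rot":[0,0,0],"fingers":-1}]}}

```text
time_s: 39.67
tcp_pos: [0.4465, 0.0935, 0.0703]
eef_rot: [-180.0, -0.1, 0.6]
contact_force: [-3.8, 1.7, 10.6]
gripper_width: 0.0095
gripper_force: 40.0
```

Emit:
{"op": "play_rows", "data": {"rows": [{"slide":[0,0,0.003],"delta_rot":[0,0,1],"fingers":-1},{"slide":[0,0,0],"delta_rot":[0,0,1],"fingers":-1},{"slide":[0,0,0],"delta_rot":[0,0,1],"fingers":-1},{"slide":[0,0,0],"delta_rot":[0,0,1],"fingers":-1},{"slide":[0,0,0],"delta_rot":[0,0,1],"fingers":-1}]}}

```text
time_s: 40.3
tcp_pos: [0.4464, 0.0932, 0.0701]
eef_rot: [-180.0, -0.0, -22.5]
contact_force: [-5.5, 0.9, 15.0]
gripper_width: 0.0096
gripper_force: 40.0
```

Emit:
{"op": "play_rows", "data": {"rows": [{"slide":[0,0,0],"delta_rot":[0,0,1],"fingers":-1},{"slide":[0,0,0],"delta_rot":[0,0,1],"fingers":-1},{"slide":[0,0,0],"delta_rot":[0,0,1],"fingers":-1},{"slide":[0,0,0],"delta_rot":[0,0,1],"fingers":-1},{"slide":[0,0,0],"delta_rot":[0,0,1],"fingers":-1},{"slide":[0,0,0],"delta_rot":[0,0,1],"fingers":-1},{"slide":[0,0,0],"delta_rot":[0,0,1],"fingers":-1},{"slide":[0,0,0],"delta_rot":[0,0,1],"fingers":-1}]}}

```text
time_s: 41.3
tcp_pos: [0.446, 0.0928, 0.0701]
eef_rot: [-180.0, -0.0, -59.1]
contact_force: [-6.8, -1.5, 17.7]
gripper_width: 0.0096
gripper_force: 40.0
```

Emit:
{"op": "play_rows", "data": {"rows": [{"slide":[0,0,0],"delta_rot":[0,0,1],"fingers":-1},{"slide":[0,0,0],"delta_rot":[0,0,1],"fingers":-1},{"slide":[0,0,0],"delta_rot":[0,0,1],"fingers":-1},{"slide":[0,0,0],"delta_rot":[0,0,1],"fingers":-1},{"slide":[0,0,0],"delta_rot":[0,0,1],"fingers":-1},{"slide":[0,0,0],"delta_rot":[0,0,1],"fingers":-1},{"slide":[0,0,0],"delta_rot":[0,0,0.6],"fingers":-1},{"slide":[0,0,0],"delta_rot":[0,0,0],"fingers":-1}]}}

```text
time_s: 42.3
tcp_pos: [0.4455, 0.0926, 0.0701]
eef_rot: [180.0, -0.0, -89.3]
contact_force: [-8.7, -1.1, 18.7]
gripper_width: 0.0094
gripper_force: 40.0
```

```bash
python3 - <<'E'
from h import *
s=r.get_state(); print(s['tcp_pos'],s['eef_rot'],s['moment'],s['contact_force'])
E
```

```text
[0.4455296  0.09264125 0.07008943] [ 1.79972023e+02 -3.45680630e-02 -8.92956467e+01] [-0.24723359  3.40362699 -0.02187392] [-8.70554298 -1.06341153 18.68296423]
```

Stud0 is turned 90°. Release it, rise, turn back and go to stud1.

Emit:
{"op": "play_rows", "data": {"rows": [{"slide":[0,0,0],"delta_rot":[0,0,0],"fingers":0},{"slide":[0,0,0],"delta_rot":[0,0,0],"fingers":0},{"slide":[0,0,0],"delta_rot":[0,0,0],"fingers":0},{"slide":[0,0,-0.2],"delta_rot":[0,0,0],"fingers":0},{"slide":[0,0,-0.35],"delta_rot":[0,0,0],"fingers":0},{"slide":[0,0,-0.35],"delta_rot":[0,0,-1],"fingers":0},{"slide":[0,0,0],"delta_rot":[0,0,-1],"fingers":0},{"slide":[0,0,0],"delta_rot":[0,0,-1],"fingers":0}]}}

```text
time_s: 43.3
tcp_pos: [0.4463, 0.0934, 0.205]
eef_rot: [-179.9, 0.1, -75.4]
contact_force: [-0.4, -0.9, -1.0]
gripper_width: 0.0437
gripper_force: 0.0
```

Emit:
{"op": "play_rows", "data": {"rows": [{"slide":[0,0,0],"delta_rot":[0,0,-1],"fingers":0},{"slide":[0,0,0],"delta_rot":[0,0,-1],"fingers":0},{"slide":[0,0,0],"delta_rot":[0,0,-1],"fingers":0},{"slide":[0,0,0],"delta_rot":[0,0,-1],"fingers":0},{"slide":[0,0,0],"delta_rot":[0,0,-1],"fingers":0},{"slide":[0,0,0],"delta_rot":[0,0,-1],"fingers":0},{"slide":[0,0,0],"delta_rot":[0,0,-1],"fingers":0},{"slide":[0,0,0],"delta_rot":[0,0,-1],"fingers":0}]}}

```text
time_s: 44.3
tcp_pos: [0.446, 0.0932, 0.2041]
eef_rot: [-180.0, 0.0, -38.7]
contact_force: [0.4, -0.1, -1.5]
gripper_width: 0.0436
gripper_force: 0.0
```

Emit:
{"op": "play_rows", "data": {"rows": [{"slide":[0,0,0],"delta_rot":[0,0,-1],"fingers":0},{"slide":[0,0,0],"delta_rot":[0,0,-1],"fingers":0},{"slide":[0,0,0],"delta_rot":[0,0,-1],"fingers":0},{"slide":[0,0,0],"delta_rot":[0,0,-1],"fingers":0},{"slide":[0,0,0],"delta_rot":[0,0,-1],"fingers":0},{"slide":[0,0,0],"delta_rot":[0,0,-1],"fingers":0},{"slide":[0,0,0],"delta_rot":[0,0,-1],"fingers":0},{"slide":[0,0,0],"delta_rot":[0,0,-1],"fingers":0}]}}

```text
time_s: 45.3
tcp_pos: [0.446, 0.0931, 0.2041]
eef_rot: [-180.0, -0.0, -2.0]
contact_force: [-0.7, -0.2, -0.3]
gripper_width: 0.0441
gripper_force: 0.0
```

Emit:
{"op": "play_rows", "data": {"rows": [{"slide":[0,0,0],"delta_rot":[0,0,-0.6],"fingers":0},{"slide":[0,-0.35,0],"delta_rot":[0,0,0],"fingers":0},{"slide":[0,-0.35,0],"delta_rot":[0,0,0],"fingers":0},{"slide":[0,-0.35,0],"delta_rot":[0,0,0],"fingers":0},{"slide":[0,0,0],"delta_rot":[0,0,0],"fingers":0},{"slide":[0,0,0],"delta_rot":[0,0,0],"fingers":0}]}}

```text
time_s: 46.05
tcp_pos: [0.4442, 0.2506, 0.204]
eef_rot: [180.0, 0.0, 0.6]
contact_force: [-0.1, -0.8, 0.3]
gripper_width: 0.0439
gripper_force: 0.0
```

```bash
python3 - <<'E'
from h import *
s=r.get_state(); print(s['tcp_pos'],s['eef_rot'],s['joints'].round(1),s['gripper_width'])
G=plan(.4447,.2532,.15,.6); G=plan(.4447,.2532,.080,.6,G)
E
```

```text
[0.44421104 0.25055776 0.20396533] [1.79979353e+02 1.79314300e-02 6.00600292e-01] [ 51.5   5.9 -21.7  -0.  -62.4  39.1] 0.04391801614982397
turn [0. 0. 0.] slide [ 0.003 -0.018  0.36 ]
turn [0. 0. 0.] slide [ 0.    -0.     0.467]
```

Emit:
{"op": "play_rows", "data": {"rows": [{"slide":[0.003,-0.018,0.3],"delta_rot":[0,0,0],"fingers":0},{"slide":[0,0,0.27],"delta_rot":[0,0,0],"fingers":0},{"slide":[0,0,0.18],"delta_rot":[0,0,0],"fingers":0},{"slide":[0,0,0.08],"delta_rot":[0,0,0],"fingers":0},{"slide":[0,0,0],"delta_rot":[0,0,0],"fingers":0},{"slide":[0,0,0],"delta_rot":[0,0,0],"fingers":-1},{"slide":[0,0,0],"delta_rot":[0,0,0],"fingers":-1},{"slide":[0,0,0],"delta_rot":[0,0,0],"fingers":-1}]}}

```text
time_s: 47.05
tcp_pos: [0.4453, 0.2538, 0.0808]
eef_rot: [-179.9, -0.1, 0.6]
contact_force: [-0.6, 0.1, -0.5]
gripper_width: 0.019
gripper_force: 0.0
```

Emit:
{"op": "play_rows", "data": {"rows": [{"slide":[0,0,0],"delta_rot":[0,0,0],"fingers":-1},{"slide":[0,0,0],"delta_rot":[0,0,0],"fingers":-1},{"slide":[0,0,0],"delta_rot":[0,0,0],"fingers":-1}]}}

```text
time_s: 47.42
tcp_pos: [0.4452, 0.2536, 0.0803]
eef_rot: [-180.0, -0.1, 0.6]
contact_force: [-0.6, 0.0, 3.3]
gripper_width: 0.0098
gripper_force: 40.0
```

Emit:
{"op": "play_rows", "data": {"rows": [{"slide":[0,0,0.025],"delta_rot":[0,0,0],"fingers":-1},{"slide":[0,0,0.025],"delta_rot":[0,0,0],"fingers":-1},{"slide":[0,0,0.02],"delta_rot":[0,0,0],"fingers":-1},{"slide":[0,0,0],"delta_rot":[0,0,0],"fingers":-1},{"slide":[0,0,0],"delta_rot":[0,0,0],"fingers":-1}]}}

```text
time_s: 48.05
tcp_pos: [0.4453, 0.2537, 0.0702]
eef_rot: [-180.0, -0.1, 0.6]
contact_force: [-3.5, -0.5, 12.1]
gripper_width: 0.01
gripper_force: 40.0
```

Emit:
{"op": "play_rows", "data": {"rows": [{"slide":[0,0,0],"delta_rot":[0,0,1],"fingers":-1},{"slide":[0,0,0],"delta_rot":[0,0,1],"fingers":-1},{"slide":[0,0,0],"delta_rot":[0,0,1],"fingers":-1},{"slide":[0,0,0],"delta_rot":[0,0,1],"fingers":-1},{"slide":[0,0,0],"delta_rot":[0,0,1],"fingers":-1}]}}

```text
time_s: 48.68
tcp_pos: [0.4452, 0.2534, 0.0702]
eef_rot: [-180.0, -0.0, -22.5]
contact_force: [-3.6, -2.2, 13.2]
gripper_width: 0.0101
gripper_force: 40.0
```

Emit:
{"op": "play_rows", "data": {"rows": [{"slide":[0,0,0],"delta_rot":[0,0,1],"fingers":-1},{"slide":[0,0,0],"delta_rot":[0,0,1],"fingers":-1},{"slide":[0,0,0],"delta_rot":[0,0,1],"fingers":-1},{"slide":[0,0,0],"delta_rot":[0,0,1],"fingers":-1},{"slide":[0,0,0],"delta_rot":[0,0,1],"fingers":-1},{"slide":[0,0,0],"delta_rot":[0,0,1],"fingers":-1},{"slide":[0,0,0],"delta_rot":[0,0,1],"fingers":-1},{"slide":[0,0,0],"delta_rot":[0,0,1],"fingers":-1}]}}

```text
time_s: 49.68
tcp_pos: [0.4449, 0.2531, 0.0702]
eef_rot: [-180.0, -0.0, -59.2]
contact_force: [-5.5, -3.5, 14.8]
gripper_width: 0.0095
gripper_force: 40.0
```

Emit:
{"op": "play_rows", "data": {"rows": [{"slide":[0,0,0],"delta_rot":[0,0,1],"fingers":-1},{"slide":[0,0,0],"delta_rot":[0,0,1],"fingers":-1},{"slide":[0,0,0],"delta_rot":[0,0,1],"fingers":-1},{"slide":[0,0,0],"delta_rot":[0,0,1],"fingers":-1},{"slide":[0,0,0],"delta_rot":[0,0,1],"fingers":-1},{"slide":[0,0,0],"delta_rot":[0,0,1],"fingers":-1},{"slide":[0,0,0],"delta_rot":[0,0,0.6],"fingers":-1},{"slide":[0,0,0],"delta_rot":[0,0,0],"fingers":-1}]}}

```text
time_s: 50.68
tcp_pos: [0.4445, 0.2529, 0.0701]
eef_rot: [180.0, -0.0, -89.3]
contact_force: [-8.6, -2.5, 15.3]
gripper_width: 0.01
gripper_force: 40.0
```

Emit:
{"op": "play_rows", "data": {"rows": [{"slide":[0,0,0],"delta_rot":[0,0,0],"fingers":0},{"slide":[0,0,0],"delta_rot":[0,0,0],"fingers":0},{"slide":[0,0,0],"delta_rot":[0,0,0],"fingers":0},{"slide":[0,0,-0.2],"delta_rot":[0,0,0],"fingers":0},{"slide":[0,0,-0.35],"delta_rot":[0,0,0],"fingers":0},{"slide":[0,0,-0.4],"delta_rot":[0,0,0],"fingers":0},{"slide":[0,0,-0.4],"delta_rot":[0,0,0],"fingers":0},{"slide":[0,0,-0.3],"delta_rot":[0,0,0],"fingers":0}]}}

```text
time_s: 51.68
tcp_pos: [0.4452, 0.2534, 0.3198]
eef_rot: [-179.9, 0.1, -89.3]
contact_force: [0.6, 1.2, -0.6]
gripper_width: 0.0437
gripper_force: 0.0
```

```bash
python3 - <<'E'
from h import *
a=cap('scene','s9'); b=cap('side','sd9'); s=r.get_state(); print(s['time_s'],s['tcp_pos'])
cv2.imwrite('pics/crop9.png',np.hstack([cv2.resize(a[160:280,245:365],(400,400),interpolation=3),cv2.resize(b[215:375,235:395],(400,400),interpolation=3)]))
E
```

```text
51.775 [0.44682946 0.25458278 0.32255199]
```

View pics/crop9.png

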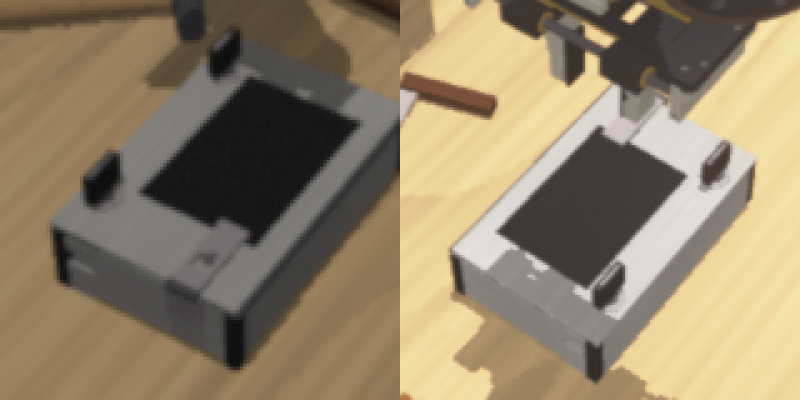

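The wings now lie along the case's y axis, both low, at (105,180) and (225,50) in the left crop. The hasp is flat over the staple at (210,262), and the arm is clear. Handing in.

```bash
python3 -c "
from plant import r
print(r.close_job())"
```

```text
the job is handed in; nothing more can be done
None
```

I found two brass finger planes and stood both sole-down in the case, then shut the lid, laid the hasp over the staple and locked both studs at 90°. I handed the job in at about 52 s; the hand-in returned no verdict, and the last pictures showed everything in place.

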